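# Fetch the objective from behind the vials and stow the loupe in its place

## Task

The spare objective stands in the rear place of the storage stand, hemmed in by two vials. First set both vials aside, standing, on the black octagonal tray; then stand the objective in the middle of the pack of wipes, stand the loupe in the rear place it has left (centred on the ring mark), and only then put each vial back exactly where it stood before. Keep all four upright the whole time and leave the dish and the clear-lid box where they are.

Things in the scene. Friction and masses are not known exactly. Their poses are not given: they have to be found in the camera images.
- stand: Fixed grey stand: plate 104 x 160 mm, top 5 mm above the worktop, three 42 mm white ring marks, back stop. Origin on the worktop below the rear ring's centre; +x to the back stop (away from the robot, within 0.35 rad), z up. Rear ring (0, 0), vial rings (-16, 38) and (-16, -38) mm. Plate x -64 to 40 mm, y +-80 mm. Stop x 24 to 30 mm, y +-18 mm, up to z 50 mm: no finger room there.
- tray: Fixed black octagonal tray with a tan inlay, 150 x 170 mm (x by y), lying on the worktop left or right of the stand: the side area. Things stand on it 16 mm above the worktop. Origin: centre of its underside, z up. Usable area x -60 to +60, y -70 to +70 mm. (Room: the enclosure has a full-height dark post, 30 mm square, at world x 0.335, y -0.365 m, between the arm's start and the worktop.)
- wipes: Fixed flat stack of white clean-room wipes, 112 x 118 mm (x by y), top 37 mm above the worktop, on the other side of the stand from the tray. Origin: centre of its underside, z up.
- objective: Loose silver microscope objective standing upright, round, 30 mm diameter, 48 mm tall, 0.14 kg (varies by 30 per cent). Starts in the rear place of the stand. Origin: centre of its underside, z up along its axis. Grip round the barrel.
- vial_large: Loose black screw-cap vial, standing, 34 mm diameter up to 50 mm, cap 29 mm diameter, 62 mm tall in all, 40 g. Starts on one of the two vial places of the stand. Origin: centre of its underside, z up along its axis.
- vial_small: Loose white screw-cap vial with a red cap, standing, 26 mm diameter up to 45 mm, cap 22 mm diameter, 56 mm tall in all, 30 g. Starts on the other vial place of the stand. Origin: centre of its underside, z up along its axis.
- loupe: Loose black standing loupe, round with a narrower waist, 35 mm diameter, 39 mm tall, 0.04 kg. Stands on the coaster. Origin: centre of its underside, z up along its axis.
- coaster: Fixed white round coaster, 60 mm diameter, 3 mm thick, on the worktop between the robot and the stand; the loupe starts on it. Origin: centre of its underside, z up.
- dish: Bystander: loose turned aluminium dish with lid and small black handle, 63 mm diameter, 38 mm tall. Origin: centre of its underside.
- die_box: Bystander: loose flat sample box with a clear lid, 65 x 60 x 16 mm. Origin: centre of its underside.
There are look-alikes about, which are no part of the job. What is shaped like the objective but orange or purple is not meant. What is shaped like the loupe but purple is not meant.

How it is judged:
On the way, in this order (a step that is already met when the one before it is completed fails the run):
1. both vials stand on the tray, let go, and the objective has not been moved yet (x of vial_large in the frame of tray between -0.065 and 0.065 m and y of vial_large in the frame of tray between -0.075 and 0.075 m and z of vial_large in the frame of tray between 0.01 and 0.022 m and angle between each of vial_large, vial_small's own z axis and vertical below 0.1 rad and linear speed of each of vial_large, vial_small below 0.02 m/s and x of vial_small in the frame of tray between -0.065 and 0.065 m and y of vial_small in the frame of tray between -0.075 and 0.075 m and z of vial_small in the frame of tray between 0.01 and 0.022 m and contact force between each of vial_large, vial_small, objective, loupe and the fingers below 0.2 N and distance of objective from where it was at the start of the episode below 0.012 m), for 0.2 s.
2. the objective stands in the middle of the wipes, let go, with both vials still aside on the tray (horizontal distance between objective and wipes below 0.015 m and z of objective in the frame of wipes between 0.031 and 0.043 m and angle between each of objective, vial_large, vial_small's own z axis and vertical below 0.1 rad and linear speed of each of objective, vial_large, vial_small below 0.02 m/s and x of vial_large in the frame of tray between -0.065 and 0.065 m and y of vial_large in the frame of tray between -0.075 and 0.075 m and z of vial_large in the frame of tray between 0.01 and 0.022 m and x of vial_small in the frame of tray between -0.065 and 0.065 m and y of vial_small in the frame of tray between -0.075 and 0.075 m and z of vial_small in the frame of tray between 0.01 and 0.022 m and contact force between each of vial_large, vial_small, objective, loupe and the fingers below 0.2 N), for 0.2 s.
3. the loupe stands in the rear place of the stand, let go, with both vials still aside on the tray (horizontal distance between loupe and stand below 0.012 m and z of loupe in the frame of stand between 0.001 and 0.009 m and angle between each of loupe, vial_large, vial_small's own z axis and vertical below 0.1 rad and linear speed of each of loupe, vial_large, vial_small below 0.02 m/s and x of vial_large in the frame of tray between -0.065 and 0.065 m and y of vial_large in the frame of tray between -0.075 and 0.075 m and z of vial_large in the frame of tray between 0.01 and 0.022 m and x of vial_small in the frame of tray between -0.065 and 0.065 m and y of vial_small in the frame of tray between -0.075 and 0.075 m and z of vial_small in the frame of tray between 0.01 and 0.022 m and contact force between each of vial_large, vial_small, objective, loupe and the fingers below 0.2 N), for 0.2 s.
At the end, for the whole second after the job is handed in: The objective stands upright on the wipes within 15 mm of their centre; the loupe stands upright on the stand within 12 mm of the centre of the rear place; each vial stands upright on the stand within 12 mm of where it stood at the start; all four released and at rest (horizontal distance between objective and wipes below 0.015 m and z of objective in the frame of wipes between 0.031 and 0.043 m and angle between each of objective, loupe, vial_large, vial_small's own z axis and vertical below 0.1 rad and linear speed of each of objective, loupe, vial_large, vial_small below 0.02 m/s and horizontal distance between loupe and stand below 0.012 m and z of loupe in the frame of stand between 0.001 and 0.009 m and distance of each of vial_large, vial_small from where it was at the start of the episode below 0.012 m and z of vial_large in the frame of stand between 0.001 and 0.009 m and z of vial_small in the frame of stand between 0.001 and 0.009 m and contact force between each of vial_large, vial_small, objective, loupe and the fingers below 0.2 N); the robot touches nothing.
It fails at once if a vial, the objective or the loupe is tipped by more than 0.7 rad (angle between any of vial_large, vial_small, objective, loupe's own z axis and vertical above 0.7 rad).
It fails at once if the dish or the clear-lid box is shifted by more than 20 mm (distance of any of dish, die_box from where it was at the start of the episode above 0.02 m).
It also fails if it takes over 131 s, if anything falls off the work surface, if the arm or the gripper's body presses on something with over 40 N, if the wrist force passes 120 N, or if a joint passes its speed limit or range.

## Robot

A 6-joint arm with a two-finger parallel gripper is mounted at the origin on a cart in front of the work surface, level with it; the furniture and walls round the work are solid. World frame = base frame: x ahead of the robot, y to its left, z up, the work surface at z = 0. Lengths are in m, angles in rad, forces in N, time in s.
With the tool pointing down it reaches from about 0.4 to 0.825 m from the base axis. Payload 7 kg.
Tool frame: the origin (TCP) lies at the very end of the fingers, on their centre line; the grasp point (between the pads) lies arm.grip_point_offset behind it (arm.grip_point_offset is the distance from the TCP to the grasp point, in m); z points along the fingers, y is the line along which they close (so a half turn about z gives the same grasp; the last joint's range is limited). The gripper opens to 88 mm and grips with 3 to 60 N. Pads are 19 mm wide; open, the fingers measure 130 mm over their backs; the gripper's body (78 mm by 193 mm) begins 47 mm behind the grasp point.
Start: joints at [-0.451, 0.359, 0.012, 0, -1.224, -0.288], TCP at [0.499, -0.455, 0.227] pointing down, gripper open.
Joint ranges: [-3.07, 3.07], [-1.43, 2.12], [-1.02, 1.25], [-3.03, 1.67], [-3.05, -0], [-3.03, 3.03]. Speed limits (rad/s): [2.39, 2.39, 3.01, 3.14, 3.14, 3.14].

## Interface

Orientations are given as [roll, pitch, yaw] about the fixed x, y, z axes, in that order (R = Rz(yaw) Ry(pitch) Rx(roll)).
In Python, from station import arm gives the robot as it stands.
- The arm moves only by the shell command python3 -m crank 'ROWS' [OPENING] [FORCE]. ROWS is JSON, a list of rows, each an object of numbers: "dx", "dy", "dz": the shift along the tool's x, y, z in cm; "wx", "wy", "wz": the turn, a rotation vector about the tool's x, y, z in degrees. A call has exactly 10 rows; each row is the pose to reach, as a shift and turn from the pose commanded when the call began, along the tool's axes at that moment; what a row does not reach only later rows make up. A row lasts 1/8 s, in which the tool goes at most 62.5 mm and 10.7 degrees, less where a joint would pass 70% of its speed; a pose out of reach is approached as far as the arm can. A call with a gripper value outside its range is refused whole. OPENING is the finger opening in cm, from 0 to 8.76, set as the call begins (- or left out, the last holds). The fingers move at their own pace and stop on an object; FORCE is the grip in N (left out, the last holds). Time passes only in rows, so rows that repeat a pose let the fingers close, or fill a call up. It gives the time, the measured TCP pose, the force, the opening and the grip force at its end, in the units of the state.
- arm.get_state(): the state, without advancing time (a new reading comes with each control period).
- arm.grab_frame(name): name is "scene" or "top" or "wrist"; returns the picture (420x560x3 uint8, red, green, blue); there is no depth.
- arm.calibration(name): a dict with "fx", "fy", "cx", "cy" (pixels), "dist_coeffs" ([k1, k2, p1, p2, k3] as OpenCV has them; the pictures are not rectified), "world_from_camera" (4x4, takes a point from camera to world coordinates). Camera axes: x right, y down, z forward; pixel columns grow to the right and rows downward; lengths in m; the calibration is good to about 2 mm. A picture is of the moment at which its call begins: read the wrist's pose just before it. calibration takes no time and is no camera call; for the wrist camera it gives the pose at the moment of the call.
- arm.job_done(): hands the job in; it is judged then, once.
Trained networks look in the newest picture that a camera, given by its name, has taken for a name from the list of things; names that differ only in an ending like _2 or _b are one class to them, and where a whole thing is asked for, a point or a joint stands for the part that bears it (a point fixed in the world has none). Each returns a list of dicts, best first, with "confidence" (0 to 1); they miss things now and then, are a little off and sometimes report something else, mostly with a low value. They report only what shows in the picture. A call takes as long as a camera call. They do not tell look-alikes from the thing itself.
- arm.find_in(camera, query): "centre" ([x, y, z] in m, in world coordinates, good to about 4 mm: the middle of the surface that is visible of it).
- arm.masks_of(camera, query): "pixels" (420x560 bool, what is visible of it).
- arm.mark_of(camera, query): "centre" ([x, y, z] in m, in world coordinates, good to about 4 mm: a listed point, or the origin of a listed thing).
The state is a dict: "t": time; "q": joint angles; "qd": joint speeds; "joint_efforts": joint torques, N m; "eef_pos": TCP position; "ee_rot": TCP orientation; "force": force on the tool from outside, world axes, zero at the start; "moment": the same for the moment, N m; "width": finger opening in m; "gripper_force": force on a finger pad.
Only numpy, scipy, OpenCV 4.12 (cv2) and the standard library are available. Lean on these libraries where they do the work, as an engineer would, in place of code of your own. Each camera call takes 0.05 s, during which the arm holds its last target. There are 200 camera calls.

## Working session

There is one attempt and no reset: what is moved stays moved. The work goes in short steps, Python scripts to look and compute and a shell command to move; the robot and the scene stay as the last step left them, time stands still between calls to the robot, and variables do not carry over. Pictures are saved under pics/ and viewed, at most 14 in all, crops included, and the job is handed in when it is done.

```bash
mkdir -p pics; ls; cat > h.py <<'E'
import numpy as np,cv2
from station import arm
def save(n,img,crop=None,s=1):
    if crop: img=img[crop[1]:crop[3],crop[0]:crop[2]]
    img=cv2.resize(img,None,fx=s,fy=s,interpolation=cv2.INTER_CUBIC)
    cv2.imwrite('pics/'+n+'.png',img[:,:,::-1])
def px(cam,P):
    c=arm.calibration(cam);T=np.linalg.inv(c['world_from_camera'])
    K=np.array([[c['fx'],0,c['cx']],[0,c['fy'],c['cy']],[0,0,1]])
    return cv2.projectPoints(np.array(P,float).reshape(-1,3),cv2.Rodrigues(T[:3,:3])[0],T[:3,3],K,np.array(c['dist_coeffs']))[0][:,0]
def ray(cam,uv,z):
    c=arm.calibration(cam);T=np.array(c['world_from_camera'])
    K=np.array([[c['fx'],0,c['cx']],[0,c['fy'],c['cy']],[0,0,1]])
    n=cv2.undistortPoints(np.array(uv,float).reshape(-1,1,2),K,np.array(c['dist_coeffs']))[:,0]
    d=np.c_[n,np.ones(len(n))]@T[:3,:3].T;o=T[:3,3]
    return o+d*((z-o[2])/d[:,2])[:,None]
E
python3 - <<'E'
from h import *
print(arm.grip_point_offset,arm.get_state())
for c in('scene','top'):
    im=arm.grab_frame(c);save(c,im,s=1.4)
    print(c,np.array(arm.calibration(c)['world_from_camera']).round(3).tolist())
    for q in('stand','tray','wipes','objective','vial_large','vial_small','loupe','coaster','dish','die_box'):
        for r in arm.mark_of(c,q)[:3]:
            p=np.array(r['centre']);print(q,p.round(3),round(r['confidence'],2),px(c,p).round()[0])
E
```

```text
pics
0.0188 {'t': 0.0, 'q': array([-4.50927262e-01,  3.59393290e-01,  1.10444608e-02, -3.72576173e-04,
       -1.22412219e+00, -2.88124530e-01]), 'qd': array([-9.58559280e-05, -3.05779275e-04, -1.99670387e-03,  1.60670067e-03,
       -3.69366959e-04, -2.27435234e-03]), 'joint_efforts': array([-5.08919420e-04, -5.82710910e+01,  2.93059695e+01,  6.99686766e+00,
        7.02104138e-03, -1.69077380e-04]), 'eef_pos': array([ 0.49851502, -0.45433422,  0.22560826]), 'ee_rot': array([ 3.13988746e+00, -1.40114695e-04, -2.30997488e+00]), 'force': array([0.12014121, 0.18958053, 0.86357102]), 'moment': array([0.00182436, 0.0505151 , 0.04775327]), 'gripper_force': 0.0, 'width': 0.08776498039673925}
scene [[-0.672, -0.402, 0.622, -0.089], [-0.741, 0.342, -0.579, 0.549], [0.02, -0.849, -0.527, 0.551], [0.0, 0.0, 0.0, 1.0]]
stand [ 0.598 -0.019 -0.   ] 0.9 [250. 216.]
tray [ 0.55  -0.252  0.002] 0.94 [340. 189.]
tray [0.578 0.243 0.001] 0.36 [145. 269.]
wipes [ 0.578  0.246 -0.   ] 0.7 [144. 271.]
objective [0.552 0.115 0.002] 0.83 [211. 248.]
objective [ 0.611  0.126 -0.   ] 0.79 [189. 238.]
object
[... 497 characters left out ...]
 0.266], [-0.918, 0.383, -0.105, 0.098], [0.002, -0.261, -0.965, 0.962], [0.0, 0.0, 0.0, 1.0]]
stand [ 0.598 -0.024 -0.002] 0.96 [269. 172.]
tray [ 0.446 -0.034  0.002] 0.67 [296. 221.]
tray [ 0.553 -0.252 -0.002] 0.64 [354. 155.]
wipes [ 0.578  0.24  -0.   ] 0.62 [178. 217.]
objective [0.554 0.11  0.002] 0.69 [229. 205.]
objective [ 0.443 -0.03   0.003] 0.6 [295. 223.]
objective [ 0.6   -0.015  0.008] 0.58 [266. 171.]
vial_large [0.578 0.014 0.004] 0.46 [259. 183.]
vial_small [ 0.586 -0.061  0.006] 0.63 [284. 169.]
loupe [ 0.443 -0.034  0.003] 0.64 [297. 222.]
loupe [0.4   0.233 0.003] 0.32 [205. 280.]
coaster [ 0.444 -0.032  0.001] 0.75 [296. 222.]
dish [0.402 0.236 0.004] 0.86 [203. 280.]
```

View pics/scene.png

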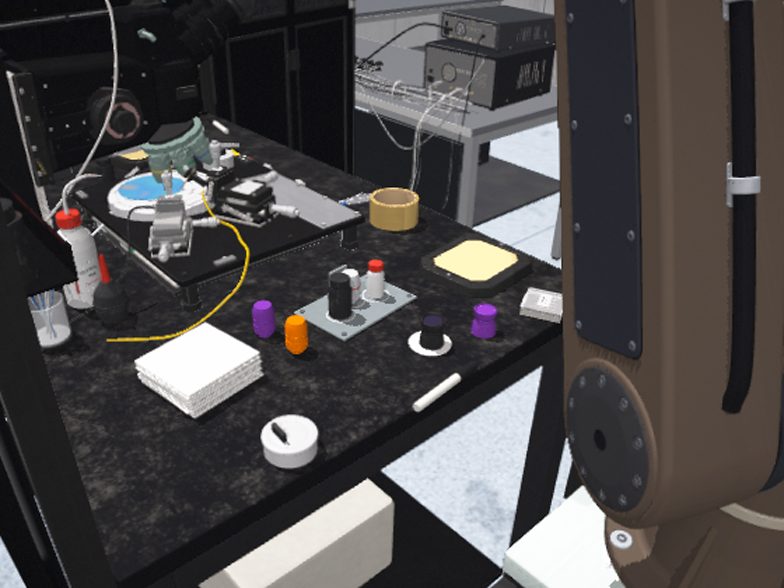

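View pics/top.png

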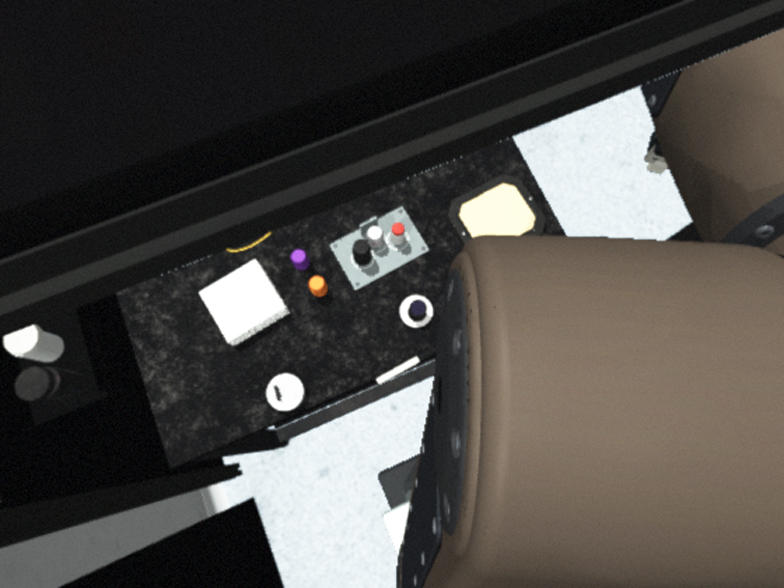

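```bash
cat >> h.py <<'E'
def go(p,yaw=None,verbose=True):
    """rows (cm/deg in tool axes) from here to tip position p, tool down with yaw"""
    from scipy.spatial.transform import Rotation as Ro
    s=arm.get_state();R=Ro.from_euler('xyz',s['ee_rot']);yaw=s['ee_rot'][2] if yaw is None else yaw
    d=R.inv().apply(np.array(p)-s['eef_pos'])*100
    w=(R.inv()*Ro.from_euler('xyz',[np.pi,0,yaw])).as_rotvec(degrees=True)
    print('t',round(s['t'],2),'pos',s['eef_pos'].round(4),'rot',s['ee_rot'].round(3),'| d',d.round(2),'w',w.round(1))
E
python3 - <<'E'
from h import *
T=np.array(arm.calibration('wrist')['world_from_camera']);print(T.round(3),arm.calibration('wrist')['fx'])
for z in (0,.03,.06,.1): print(z,ray('scene',np.array([[185,300],[355,215],[345,245]])/1.4,z).round(3).tolist())
im=cv2.imread('pics/scene.png');o=im[330:520,220:784] 
save('c1',cv2.resize(im,(560,420))[:,:,::-1],(170,170,400,270),3)
go([.50,-.05,.30],-1.48)
E
```

```text
[[-0.739  0.64   0.209  0.441]
 [ 0.674  0.703  0.229 -0.517]
 [-0.     0.31  -0.951  0.384]
 [ 0.     0.     0.     1.   ]] 344.50424479462384
0 [[0.764, 0.168, 0.0], [0.832, -0.227, 0.0], [0.748, -0.133, 0.0]]
0.03 [[0.717, 0.189, 0.03], [0.782, -0.185, 0.03], [0.702, -0.096, 0.03]]
0.06 [[0.671, 0.209, 0.06], [0.732, -0.142, 0.06], [0.657, -0.059, 0.06]]
0.1 [[0.609, 0.237, 0.1], [0.665, -0.086, 0.1], [0.596, -0.009, 0.1]]
t 1.1 pos [ 0.4989 -0.4546  0.2266] rot [-3.142  0.    -2.31 ] | d [-29.98  27.17  -7.34] w [ -0.    0.  -47.5]
```

View pics/c1.png

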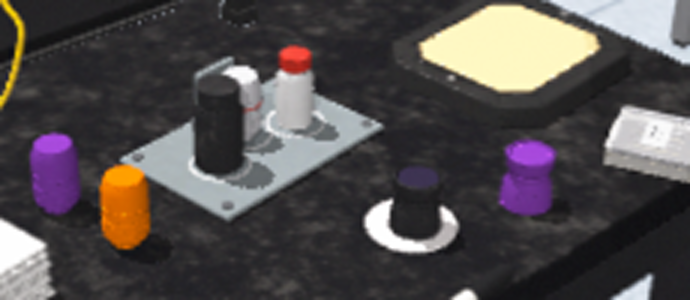

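Candidates for objective: silver (249,205) on the stand, chosen; orange (211,248) and purple (189,238) rejected. Loupe: black one on coaster (308,243) chosen; purple (345,235) rejected.

```bash
python3 -m crank '[{"dx":-3.2,"dy":2.7,"dz":-1,"wz":-5},{"dx":-6.4,"dy":5.6,"dz":-2,"wz":-10},{"dx":-9.6,"dy":8.6,"dz":-3,"wz":-15},{"dx":-12.8,"dy":11.5,"dz":-4,"wz":-20},{"dx":-16,"dy":14.5,"dz":-5,"wz":-25},{"dx":-20,"dy":18,"dz":-6,"wz":-30},{"dx":-24,"dy":21.5,"dz":-7,"wz":-36},{"dx":-28,"dy":25,"dz":-7.3,"wz":-42},{"dx":-31.6,"dy":29.2,"dz":-7.3,"wz":-47.5},{"dx":-31.6,"dy":29.2,"dz":-7.3,"wz":-47.5}]' 8.7 10
cat > m.py <<'E'
from h import *
im=arm.grab_frame('wrist');np.save('w.npy',im);save('w1',im,s=1.4)
for q in('stand','tray','wipes','objective','vial_large','vial_small','loupe','coaster'):
    for r in arm.mark_of('wrist',q)[:3]:
        p=np.array(r['centre']);print(q,p.round(4),round(r['confidence'],2),px('wrist',p).round()[0])
go([.56,-.06,.30])
E
python3 m.py
```

```text
tray [ 0.5465 -0.2472 -0.0014] 0.84 [355. 306.]
vial_large [ 0.3966 -0.2305  0.0015] 0.61 [458. 245.]
t 1.55 pos [ 0.4989 -0.4546  0.2266] rot [-3.142 -0.    -2.31 ] | d [-33.29  22.06  -7.34] w [-0. -0.  0.]$[0]: bad value
```

View pics/w1.png

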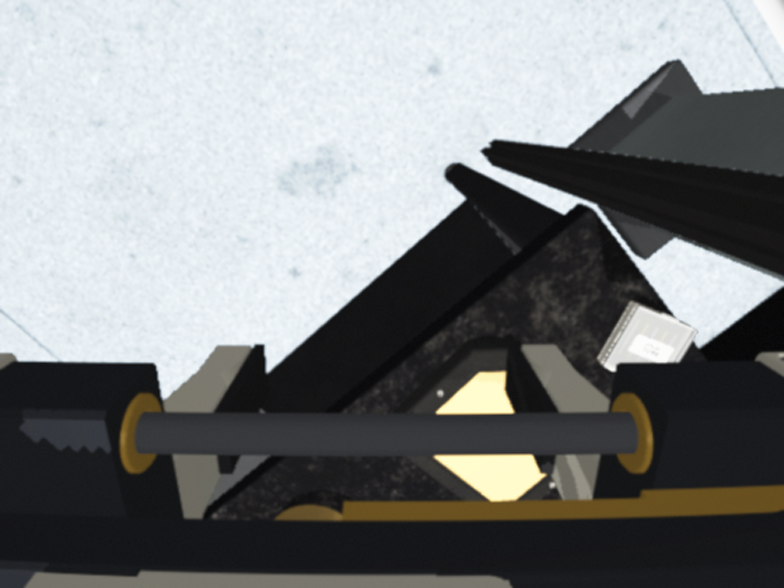

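```bash
sed -i 's/w1/w2/' m.py; python3 - <<'E'
from h import *
go([.54,.03,.30],-1.48)
E
python3 -m crank '[{"dx":-3.2,"dy":2.7,"dz":-1,"wx":0,"wy":0,"wz":-5},{"dx":-6.4,"dy":5.6,"dz":-2,"wx":0,"wy":0,"wz":-10},{"dx":-10,"dy":8.6,"dz":-3,"wx":0,"wy":0,"wz":-15},{"dx":-14,"dy":11.5,"dz":-4,"wx":0,"wy":0,"wz":-20},{"dx":-18,"dy":14.5,"dz":-5,"wx":0,"wy":0,"wz":-25},{"dx":-23,"dy":18,"dz":-6,"wx":0,"wy":0,"wz":-30},{"dx":-28,"dy":21.5,"dz":-7,"wx":0,"wy":0,"wz":-36},{"dx":-33,"dy":25,"dz":-7.3,"wx":0,"wy":0,"wz":-42},{"dx":-38.6,"dy":29.6,"dz":-7.3,"wx":0,"wy":0,"wz":-47.5},{"dx":-38.6,"dy":29.6,"dz":-7.3,"wx":0,"wy":0,"wz":-47.5}]' 8.7 10
python3 m.py
```

```text
t 1.55 pos [ 0.4989 -0.4546  0.2266] rot [-3.142 -0.    -2.31 ] | d [-38.59  29.6   -7.34] w [ -0.   -0.  -47.5]
t: 2.8
eef_pos: [0.5401, 0.0334, 0.2997]
ee_rot: [-3.141, 0.0, -1.476]
force: [0.1, -0.9, -0.4]
width: 0.0871
gripper_force: 0.0
stand [ 0.5953 -0.0152  0.0041] 0.57 [236. 117.]
wipes [5.725e-01 2.437e-01 3.000e-04] 0.62 [242. 292.]
objective [ 5.530e-01  1.141e-01 -3.000e-04] 0.88 [261. 214.]
objective [ 0.5943 -0.0157  0.0066] 0.79 [236. 118.]
objective [ 6.139e-01  1.245e-01 -2.000e-04] 0.58 [217. 217.]
vial_large [0.5786 0.015  0.0014] 0.77 [247. 143.]
vial_small [ 0.5818 -0.0606  0.0056] 0.76 [248.  83.]
loupe [ 4.146e-01 -1.099e-01  2.000e-04] 0.86 [386.  54.]
loupe [ 0.4406 -0.0284  0.0038] 0.77 [356. 119.]
loupe [ 0.5777  0.2459 -0.0047] 0.37 [239. 292.]
coaster [ 0.4481 -0.0388 -0.0023] 0.66 [350. 110.]
t 3.25 pos [0.5401 0.0289 0.2996] rot [-3.142 -0.    -1.483] | d [ 9.03 -1.2  -0.04] w [-0. -0.  0.]
```

View pics/w2.png

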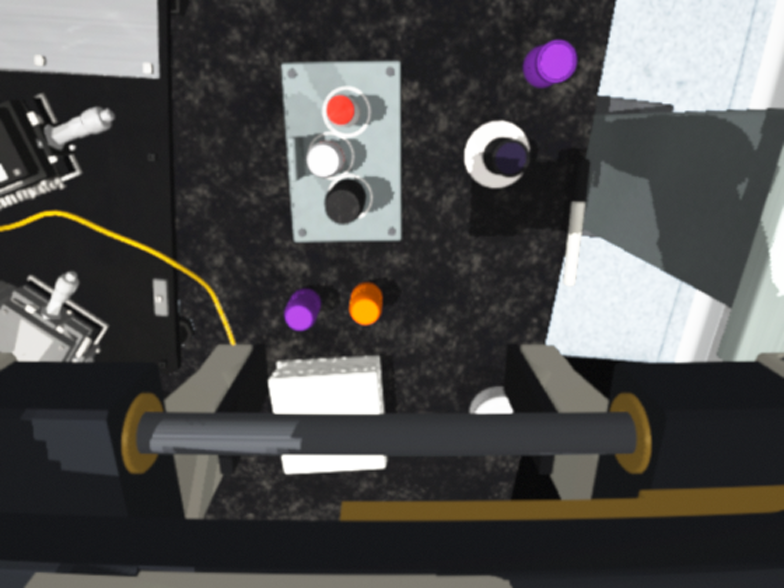

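```bash
cat > m2.py <<'E'
from h import *
im=np.load('w.npy');im=arm.grab_frame('wrist')
hsv=cv2.cvtColor(im,cv2.COLOR_RGB2HSV).astype(int)
def big(m):
    n,l,s,c=cv2.connectedComponentsWithStats(m.astype(np.uint8));i=1+np.argmax(s[1:,4]);return l==i
def rect(m,z):
    c=max(cv2.findContours(m.astype(np.uint8),0,2)[0],key=len)[:,0];P=ray('wrist',c,z)[:,:2]
    r=cv2.minAreaRect((P*1000).astype(np.float32));return r
box=np.zeros((420,560),bool);box[38:178,195:292]=1
m=box&(im.sum(2)>270);print('plate',rect(big(m),.005))
for r in arm.masks_of('wrist','stand')[:1]:print('mask',rect(r['pixels'],.005))
red=box&(hsv[...,1]>150)&((hsv[...,0]<8)|(hsv[...,0]>172))&(hsv[...,2]>60);red=big(red)
c=np.argwhere(red);print('red',red.sum(),c.mean(0)[::-1],ray('wrist',[c.mean(0)[::-1]],.059))
for q in('vial_large','vial_small','objective','coaster','loupe'):
    for r in arm.masks_of('wrist',q)[:3]:
        c=np.argwhere(r['pixels']);print(q,round(r['confidence'],2),c.min(0),c.max(0),c.mean(0).round(1))
    for r in arm.find_in('wrist',q)[:3]: print('  find',q,np.round(r['centre'],4),round(r['confidence'],2))
save('w3',im,(190,35,390,180),4)
E
python3 m2.py
```

```text
plate ((583.96728515625, -20.896453857421875), (104.24502563476562, 159.9808349609375), 6.362931251525879)
mask ((583.9801635742188, -20.98725128173828), (103.699462890625, 160.12660217285156), 6.213652610778809)
red 303 [241.95379538  82.58415842] [[ 0.58460931 -0.05909396  0.059     ]]
vial_large 0.64 [132 231] [164 260] [147.7 245.7]
  find vial_large [0.5729 0.0138 0.0616] 0.97
vial_small 0.69 [ 72 232] [ 93 255] [ 82.8 243.4]
  find vial_small [ 0.576  -0.0637  0.0589] 0.84
objective 0.97 [105 218] [131 245] [117.7 231.9]
objective 0.96 [211 203] [239 227] [224.7 215.6]
objective 0.7 [206 250] [234 272] [219.9 261. ]
  find objective [0.555  0.1085 0.0434] 0.93
  find objective [0.61   0.1144 0.0443] 0.89
  find objective [ 0.5928 -0.019   0.0541] 0.72
coaster 0.69 [ 90 332] [136 375] [111.4 347.9]
  find coaster [ 0.4576 -0.0399  0.0009] 0.88
loupe 0.95 [100 344] [129 377] [114.7 360.4]
loupe 0.69 [ 31 373] [ 64 410] [ 48.2 391. ]
  find loupe [ 0.4443 -0.034   0.0404] 0.86
```

View pics/w3.png

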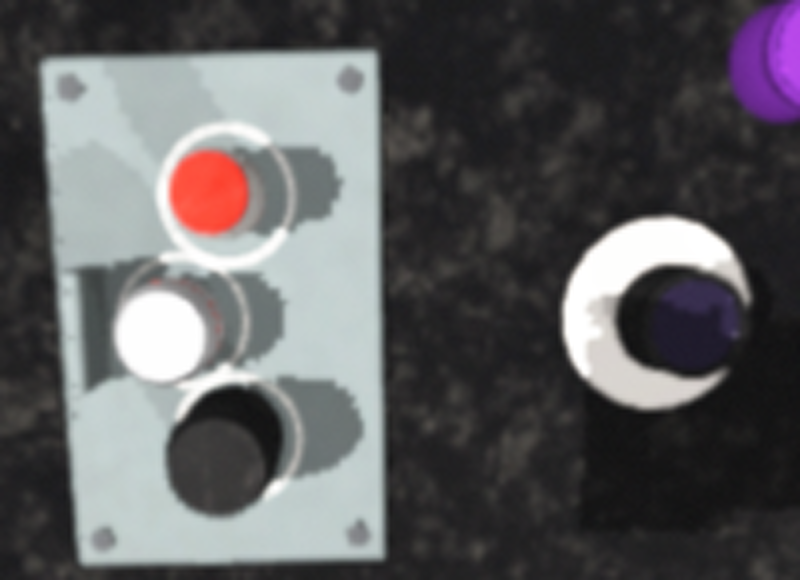

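```bash
python3 - <<'E'
from h import *
for n,u,z in(('black',(244,151.75),.067),('obj',(230,118.75),.053),('loupe',(364.25,116.75),.042),('coaster',(354.25,113),.003)):
    print(n,ray('wrist',[u],z).round(4))
go([.5758,.0164,.15],-1.46); go([.5758,.0164,.028],-1.46)
E
```

```text
black [[0.577  0.0167 0.067 ]]
obj [[ 0.5965 -0.0175  0.053 ]]
loupe [[ 0.4403 -0.0333  0.042 ]]
coaster [[ 0.444  -0.0348  0.003 ]]
t 3.85 pos [0.5401 0.0301 0.2996] rot [-3.142  0.    -1.481] | d [ 1.69 -3.43 14.96] w [-0.   0.  -1.2]
t 3.85 pos [0.5401 0.0301 0.2996] rot [-3.142  0.    -1.481] | d [ 1.69 -3.43 27.16] w [-0.   0.  -1.2]
```

```bash
python3 -m crank '[{"dx":0.8,"dy":-1.7,"dz":3,"wx":0,"wy":0,"wz":-1.2},{"dx":1.7,"dy":-3.5,"dz":7,"wx":0,"wy":0,"wz":-1.2},{"dx":1.7,"dy":-3.5,"dz":12,"wx":0,"wy":0,"wz":-1.2},{"dx":1.7,"dy":-3.5,"dz":16,"wx":0,"wy":0,"wz":-1.2},{"dx":1.7,"dy":-3.5,"dz":19,"wx":0,"wy":0,"wz":-1.2},{"dx":1.7,"dy":-3.5,"dz":21,"wx":0,"wy":0,"wz":-1.2},{"dx":1.7,"dy":-3.5,"dz":21.5,"wx":0,"wy":0,"wz":-1.2},{"dx":1.7,"dy":-3.5,"dz":21.5,"wx":0,"wy":0,"wz":-1.2},{"dx":1.7,"dy":-3.5,"dz":21.5,"wx":0,"wy":0,"wz":-1.2},{"dx":1.7,"dy":-3.5,"dz":21.5,"wx":0,"wy":0,"wz":-1.2}]' 5.8 10
python3 - <<'E'
from h import *
im=arm.grab_frame('wrist');save('w4',im,s=1.2)
go([.5763,.0165,.016],-1.46)
E
```

```text
t: 5.1
eef_pos: [0.577, 0.0164, 0.0855]
ee_rot: [-3.14, 0.0, -1.46]
force: [-0.9, 0.5, -0.4]
width: 0.0578
gripper_force: 0.0
t 5.15 pos [0.5769 0.0164 0.0853] rot [-3.14  0.   -1.46] | d [-0.02  0.07  6.93] w [-0.1  0.   0. ]
```

View pics/w4.png

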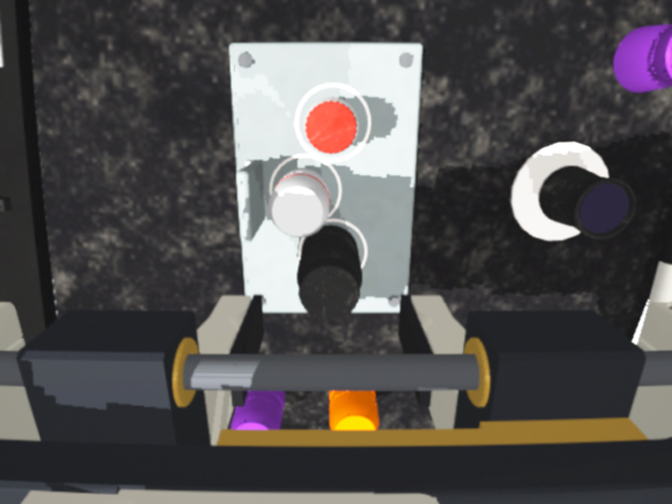

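Vial (329,290) sits midway between the fingers (250 and 410). Descend, close, lift.

```bash
python3 -m crank '[{"dx":0,"dy":0,"dz":2,"wx":0,"wy":0,"wz":0},{"dx":0,"dy":0,"dz":4,"wx":0,"wy":0,"wz":0},{"dx":0,"dy":0,"dz":5.5,"wx":0,"wy":0,"wz":0},{"dx":0,"dy":0,"dz":6.5,"wx":0,"wy":0,"wz":0},{"dx":0,"dy":0,"dz":6.9,"wx":0,"wy":0,"wz":0},{"dx":0,"dy":0,"dz":6.9,"wx":0,"wy":0,"wz":0},{"dx":0,"dy":0,"dz":6.9,"wx":0,"wy":0,"wz":0},{"dx":0,"dy":0,"dz":6.9,"wx":0,"wy":0,"wz":0},{"dx":0,"dy":0,"dz":6.9,"wx":0,"wy":0,"wz":0},{"dx":0,"dy":0,"dz":6.9,"wx":0,"wy":0,"wz":0}]' - -
python3 -m crank '[{"dx":0,"dy":0,"dz":0,"wx":0,"wy":0,"wz":0},{"dx":0,"dy":0,"dz":0,"wx":0,"wy":0,"wz":0},{"dx":0,"dy":0,"dz":0,"wx":0,"wy":0,"wz":0},{"dx":0,"dy":0,"dz":0,"wx":0,"wy":0,"wz":0},{"dx":0,"dy":0,"dz":-1,"wx":0,"wy":0,"wz":0},{"dx":0,"dy":0,"dz":-3,"wx":0,"wy":0,"wz":0},{"dx":0,"dy":0,"dz":-6,"wx":0,"wy":0,"wz":0},{"dx":0,"dy":0,"dz":-9,"wx":0,"wy":0,"wz":0},{"dx":0,"dy":0,"dz":-12,"wx":0,"wy":0,"wz":0},{"dx":0,"dy":0,"dz":-12,"wx":0,"wy":0,"wz":0}]' 2.5 15
python3 - <<'E'
from h import *
im=arm.grab_frame('wrist')
for q in('tray','vial_small'):
  for r in arm.mark_of('wrist',q)[:2]:print(q,np.round(r['centre'],4),r['confidence'])
save('w5',im,s=1.2)
go([.549,-.215,.135])
E
```

```text
t: 6.4
eef_pos: [0.5765, 0.0163, 0.0157]
ee_rot: [-3.141, 0.0, -1.46]
force: [-0.2, -0.8, -0.2]
width: 0.0581
gripper_force: 0.0
t: 7.65
eef_pos: [0.5781, 0.0166, 0.139]
ee_rot: [-3.136, 0.001, -1.459]
force: [0.2, -0.3, -0.9]
width: 0.0334
gripper_force: 15.0
vial_small [ 0.5843 -0.0632  0.0064] 0.83
vial_small [ 0.4412 -0.0324  0.0052] 0.27
t 7.8 pos [0.576  0.0162 0.1354] rot [ 3.141  0.    -1.46 ] | d [22.68  5.24  0.04] w [0. 0. 0.]
```

```bash
python3 -m crank '[{"dx":2,"dy":0.4,"dz":0,"wx":0,"wy":0,"wz":0},{"dx":6,"dy":1.2,"dz":0,"wx":0,"wy":0,"wz":0},{"dx":10,"dy":2,"dz":0,"wx":0,"wy":0,"wz":0},{"dx":14.5,"dy":2.9,"dz":0,"wx":0,"wy":0,"wz":0},{"dx":19,"dy":3.8,"dz":0,"wx":0,"wy":0,"wz":0},{"dx":23.5,"dy":4.7,"dz":0,"wx":0,"wy":0,"wz":0},{"dx":27,"dy":5.4,"dz":0,"wx":0,"wy":0,"wz":0},{"dx":29,"dy":5.8,"dz":0,"wx":0,"wy":0,"wz":0},{"dx":29.7,"dy":5.9,"dz":0,"wx":0,"wy":0,"wz":0},{"dx":29.7,"dy":5.9,"dz":0,"wx":0,"wy":0,"wz":0}]' - -
python3 - <<'E'
from h import *
im=arm.grab_frame('wrist');save('w6',im,s=1.2)
for q in('tray','vial_large'):
  for r in arm.mark_of('wrist',q)[:2]:print(q,np.round(r['centre'],4),r['confidence'],px('wrist',r['centre']))
go([.55,-.285,.0275])
E
```

```text
t: 9.05
eef_pos: [0.5505, -0.2855, 0.1352]
ee_rot: [3.141, 0.0, -1.46]
force: [0.6, 0.0, -0.8]
width: 0.0336
gripper_force: 15.0
tray [ 0.5471 -0.2494 -0.0014] 0.69 [[274.69382278 226.08468679]]
vial_large [ 0.5497 -0.2813  0.12  ] 0.86 [[275.90007391 254.92626331]]
t 9.2 pos [ 0.5509 -0.2846  0.1356] rot [ 3.142  0.    -1.459] | d [ 0.03  0.09 10.81] w [0. 0. 0.]
```

View pics/w6.png

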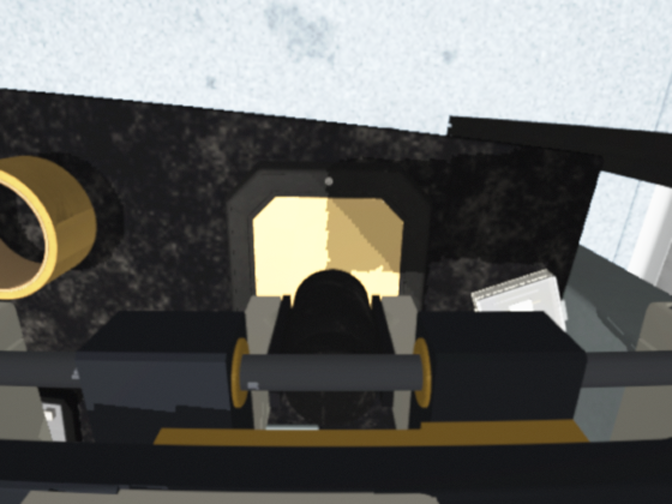

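Held vial is upright over the tan tray, centred at about (330,330). Lower and release.

```bash
python3 -m crank '[{"dx":0,"dy":0,"dz":2.5,"wx":0,"wy":0,"wz":0},{"dx":0,"dy":0,"dz":5.5,"wx":0,"wy":0,"wz":0},{"dx":0,"dy":0,"dz":8,"wx":0,"wy":0,"wz":0},{"dx":0,"dy":0,"dz":9.5,"wx":0,"wy":0,"wz":0},{"dx":0,"dy":0,"dz":10.2,"wx":0,"wy":0,"wz":0},{"dx":0,"dy":0,"dz":10.6,"wx":0,"wy":0,"wz":0},{"dx":0,"dy":0,"dz":10.8,"wx":0,"wy":0,"wz":0},{"dx":0,"dy":0,"dz":10.8,"wx":0,"wy":0,"wz":0},{"dx":0,"dy":0,"dz":10.8,"wx":0,"wy":0,"wz":0},{"dx":0,"dy":0,"dz":10.8,"wx":0,"wy":0,"wz":0}]' - -
python3 -m crank '[{"dx":0,"dy":0,"dz":0,"wx":0,"wy":0,"wz":0},{"dx":0,"dy":0,"dz":0,"wx":0,"wy":0,"wz":0},{"dx":0,"dy":0,"dz":0,"wx":0,"wy":0,"wz":0},{"dx":0,"dy":0,"dz":0,"wx":0,"wy":0,"wz":0},{"dx":0,"dy":0,"dz":-1.5,"wx":0,"wy":0,"wz":0},{"dx":0,"dy":0,"dz":-4.5,"wx":0,"wy":0,"wz":0},{"dx":0,"dy":0,"dz":-8,"wx":0,"wy":0,"wz":0},{"dx":0,"dy":0,"dz":-11,"wx":0,"wy":0,"wz":0},{"dx":0,"dy":0,"dz":-12,"wx":0,"wy":0,"wz":0},{"dx":0,"dy":0,"dz":-12,"wx":0,"wy":0,"wz":0}]' 5.8 -
python3 - <<'E'
from h import *
go([.5846,-.0591,.015])
E
```

```text
t: 10.45
eef_pos: [0.5509, -0.2855, 0.0279]
ee_rot: [-3.141, -0.0, -1.46]
force: [-0.4, -0.6, -0.3]
width: 0.0335
gripper_force: 15.0
t: 11.7
eef_pos: [0.551, -0.2855, 0.1485]
ee_rot: [-3.14, -0.0, -1.46]
force: [0.4, 0.2, -0.3]
width: 0.0577
gripper_force: 0.0
t 11.7 pos [ 0.551  -0.2855  0.1485] rot [-3.14 -0.   -1.46] | d [-22.13  -5.82  13.35] w [-0.1 -0.   0. ]
```

```bash
python3 -m crank '[{"dx":-2,"dy":-0.5,"dz":0,"wx":0,"wy":0,"wz":0},{"dx":-6,"dy":-1.6,"dz":0,"wx":0,"wy":0,"wz":0},{"dx":-11,"dy":-2.9,"dz":0,"wx":0,"wy":0,"wz":0},{"dx":-16,"dy":-4.2,"dz":0,"wx":0,"wy":0,"wz":0},{"dx":-20,"dy":-5.3,"dz":0,"wx":0,"wy":0,"wz":0},{"dx":-22.1,"dy":-5.8,"dz":0,"wx":0,"wy":0,"wz":0},{"dx":-22.1,"dy":-5.8,"dz":2.5,"wx":0,"wy":0,"wz":0},{"dx":-22.1,"dy":-5.8,"dz":5,"wx":0,"wy":0,"wz":0},{"dx":-22.1,"dy":-5.8,"dz":6,"wx":0,"wy":0,"wz":0},{"dx":-22.1,"dy":-5.8,"dz":6,"wx":0,"wy":0,"wz":0}]' - -
python3 - <<'E'
from h import *
go([.5846,-.0591,.015],-1.46)
im=arm.grab_frame('wrist');hsv=cv2.cvtColor(im,cv2.COLOR_RGB2HSV).astype(int)
red=(hsv[...,1]>150)&((hsv[...,0]<8)|(hsv[...,0]>172))&(hsv[...,2]>60)
n,l,s,c=cv2.connectedComponentsWithStats(red.astype(np.uint8))
for i in range(1,n):
    if s[i,4]>150: print(s[i],ray('wrist',[c[i]],.059).round(4))
save('w7',im,s=1.2)
E
```

```text
t: 12.95
eef_pos: [0.5833, -0.0596, 0.0868]
ee_rot: [3.14, -0.0, -1.46]
force: [0.6, -0.6, -0.3]
width: 0.0579
gripper_force: 0.0
t 12.95 pos [ 0.5833 -0.0596  0.0868] rot [ 3.14 -0.   -1.46] | d [-0.04 -0.15  7.18] w [ 0.1 -0.   0. ]
[ 254  219   37   38 1117] [[ 0.5857 -0.0607  0.059 ]]
```

View pics/w7.png

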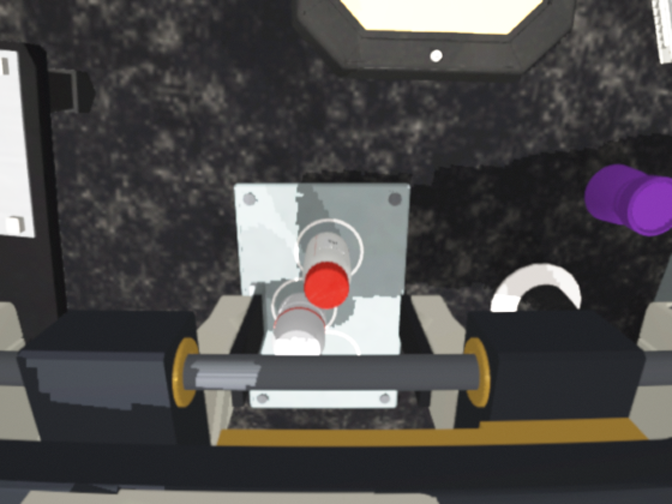

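```bash
python3 -m crank '[{"dx":0,"dy":-0.1,"dz":2,"wx":0,"wy":0,"wz":0},{"dx":0,"dy":-0.2,"dz":4,"wx":0,"wy":0,"wz":0},{"dx":0,"dy":-0.2,"dz":5.5,"wx":0,"wy":0,"wz":0},{"dx":0,"dy":-0.2,"dz":6.7,"wx":0,"wy":0,"wz":0},{"dx":0,"dy":-0.2,"dz":7.1,"wx":0,"wy":0,"wz":0},{"dx":0,"dy":-0.2,"dz":7.1,"wx":0,"wy":0,"wz":0},{"dx":0,"dy":-0.2,"dz":7.1,"wx":0,"wy":0,"wz":0},{"dx":0,"dy":-0.2,"dz":7.1,"wx":0,"wy":0,"wz":0},{"dx":0,"dy":-0.2,"dz":7.1,"wx":0,"wy":0,"wz":0},{"dx":0,"dy":-0.2,"dz":7.1,"wx":0,"wy":0,"wz":0}]' - -
python3 -m crank '[{"dx":0,"dy":0,"dz":0,"wx":0,"wy":0,"wz":0},{"dx":0,"dy":0,"dz":0,"wx":0,"wy":0,"wz":0},{"dx":0,"dy":0,"dz":0,"wx":0,"wy":0,"wz":0},{"dx":0,"dy":0,"dz":0,"wx":0,"wy":0,"wz":0},{"dx":0,"dy":0,"dz":-0.5,"wx":0,"wy":0,"wz":0},{"dx":0,"dy":0,"dz":-3,"wx":0,"wy":0,"wz":0},{"dx":0,"dy":0,"dz":-6,"wx":0,"wy":0,"wz":0},{"dx":0,"dy":0,"dz":-9,"wx":0,"wy":0,"wz":0},{"dx":0,"dy":0,"dz":-12,"wx":0,"wy":0,"wz":0},{"dx":0,"dy":0,"dz":-12,"wx":0,"wy":0,"wz":0}]' 1.8 10
python3 - <<'E'
from h import *
go([.549,-.213,.135],-1.46)
E
```

```text
t: 14.25
eef_pos: [0.586, -0.0592, 0.0167]
ee_rot: [-3.141, 0.0, -1.46]
force: [-0.1, -0.3, -0.4]
width: 0.058
gripper_force: 0.0
t: 15.5
eef_pos: [0.5875, -0.059, 0.1397]
ee_rot: [-3.136, 0.0, -1.459]
force: [0.0, -0.2, -0.3]
width: 0.0254
gripper_force: 10.0
t 15.5 pos [ 0.5875 -0.059   0.1397] rot [-3.136  0.    -1.459] | d [14.87  5.54  0.44] w [-0.3  0.   0. ]
```

```bash
python3 -m crank '[{"dx":2,"dy":0.8,"dz":0,"wx":0,"wy":0,"wz":0},{"dx":5.5,"dy":2,"dz":0,"wx":0,"wy":0,"wz":0},{"dx":9.5,"dy":3.5,"dz":0,"wx":0,"wy":0,"wz":0},{"dx":13,"dy":4.8,"dz":0,"wx":0,"wy":0,"wz":0},{"dx":14.8,"dy":5.4,"dz":0,"wx":0,"wy":0,"wz":0},{"dx":14.8,"dy":5.4,"dz":2,"wx":0,"wy":0,"wz":0},{"dx":14.8,"dy":5.4,"dz":4.5,"wx":0,"wy":0,"wz":0},{"dx":14.8,"dy":5.4,"dz":7,"wx":0,"wy":0,"wz":0},{"dx":14.8,"dy":5.4,"dz":8,"wx":0,"wy":0,"wz":0},{"dx":14.8,"dy":5.4,"dz":8,"wx":0,"wy":0,"wz":0}]' - -
python3 - <<'E'
from h import *
go([.549,-.213,.028],-1.46)
E
```

```text
t: 16.75
eef_pos: [0.5481, -0.2123, 0.0559]
ee_rot: [3.14, 0.0, -1.46]
force: [-0.1, 0.8, 0.9]
width: 0.0258
gripper_force: 10.0
t 16.75 pos [ 0.5481 -0.2123  0.0559] rot [ 3.14  0.   -1.46] | d [ 0.08 -0.08  2.79] w [0.1 0.  0. ]
```

```bash
python3 -m crank '[{"dx":0,"dy":0,"dz":1,"wx":0,"wy":0,"wz":0},{"dx":0,"dy":0,"dz":1.8,"wx":0,"wy":0,"wz":0},{"dx":0,"dy":0,"dz":2.4,"wx":0,"wy":0,"wz":0},{"dx":0,"dy":0,"dz":2.7,"wx":0,"wy":0,"wz":0},{"dx":0,"dy":0,"dz":2.8,"wx":0,"wy":0,"wz":0},{"dx":0,"dy":0,"dz":2.8,"wx":0,"wy":0,"wz":0},{"dx":0,"dy":0,"dz":2.8,"wx":0,"wy":0,"wz":0},{"dx":0,"dy":0,"dz":2.8,"wx":0,"wy":0,"wz":0},{"dx":0,"dy":0,"dz":2.8,"wx":0,"wy":0,"wz":0},{"dx":0,"dy":0,"dz":2.8,"wx":0,"wy":0,"wz":0}]' - -
python3 -m crank '[{"dx":0,"dy":0,"dz":0,"wx":0,"wy":0,"wz":0},{"dx":0,"dy":0,"dz":0,"wx":0,"wy":0,"wz":0},{"dx":0,"dy":0,"dz":0,"wx":0,"wy":0,"wz":0},{"dx":0,"dy":0,"dz":0,"wx":0,"wy":0,"wz":0},{"dx":0,"dy":0,"dz":-1.5,"wx":0,"wy":0,"wz":0},{"dx":0,"dy":0,"dz":-4.5,"wx":0,"wy":0,"wz":0},{"dx":0,"dy":0,"dz":-8,"wx":0,"wy":0,"wz":0},{"dx":0,"dy":0,"dz":-12,"wx":0,"wy":0,"wz":0},{"dx":0,"dy":0,"dz":-17,"wx":0,"wy":0,"wz":0},{"dx":0,"dy":0,"dz":-17,"wx":0,"wy":0,"wz":0}]' 5.4 -
python3 - <<'E'
from h import *
im=arm.grab_frame('wrist');save('w8',im,s=1.2)
for q in('tray','vial_large','vial_small'):
  for r in arm.mark_of('wrist',q)[:2]:print(q,np.round(r['centre'],4),r['confidence'],px('wrist',r['centre']))
go([.596,-.0185,.16],0.11);go([.596,-.0185,.16],-3.03)
E
```

```text
t: 18.0
eef_pos: [0.5486, -0.2122, 0.0286]
ee_rot: [-3.142, -0.0, -1.46]
force: [-0.6, -1.2, -0.7]
width: 0.0251
gripper_force: 10.0
t: 19.25
eef_pos: [0.5511, -0.2128, 0.2045]
ee_rot: [-3.133, -0.003, -1.459]
force: [0.2, 0.8, 0.0]
width: 0.0539
gripper_force: 0.0
tray [ 0.5478 -0.243   0.0017] 0.77 [[279.79570394 144.14602079]]
vial_large [ 0.5484 -0.2857  0.0121] 0.95 [[283.37459683 101.72805251]]
vial_small [ 0.546  -0.2157  0.0176] 0.98 [[277.26371982 173.74018059]]
t 19.45 pos [ 0.548  -0.2121  0.1982] rot [ 3.141  0.    -1.46 ] | d [-18.71  -6.92   3.82] w [  0.    0.1 -90. ]
t 19.45 pos [ 0.548  -0.2121  0.1982] rot [ 3.141  0.    -1.46 ] | d [-18.71  -6.92   3.82] w [ 0.1 -0.  90. ]
```

View pics/w8.png

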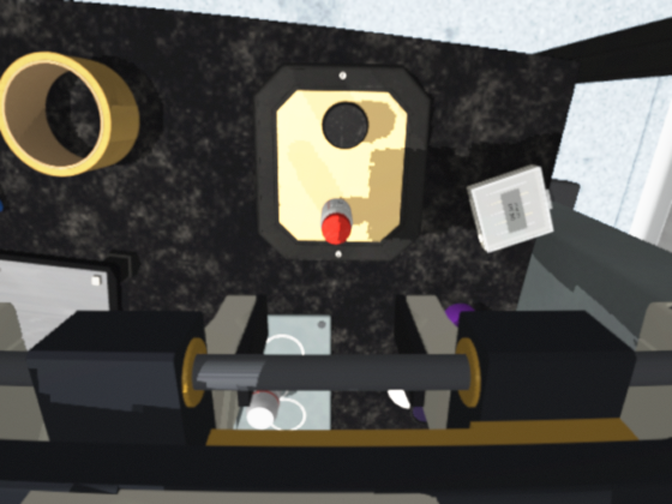

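Both vials stand on the inlay, large at (345,123), small at (337,222); nothing near the rim. Now the objective, with a 90° turn.

```bash
python3 -m crank '[{"dx":-2,"dy":-0.8,"dz":0,"wx":0,"wy":0,"wz":9},{"dx":-5,"dy":-1.8,"dz":0,"wx":0,"wy":0,"wz":19},{"dx":-8,"dy":-3,"dz":0,"wx":0,"wy":0,"wz":29},{"dx":-11,"dy":-4.1,"dz":0,"wx":0,"wy":0,"wz":39},{"dx":-14,"dy":-5.2,"dz":0,"wx":0,"wy":0,"wz":49},{"dx":-17,"dy":-6.3,"dz":0.5,"wx":0,"wy":0,"wz":59},{"dx":-18.7,"dy":-6.9,"dz":1,"wx":0,"wy":0,"wz":69},{"dx":-18.7,"dy":-6.9,"dz":2,"wx":0,"wy":0,"wz":79},{"dx":-18.7,"dy":-6.9,"dz":3,"wx":0,"wy":0,"wz":88},{"dx":-18.7,"dy":-6.9,"dz":4,"wx":0,"wy":0,"wz":90}]' 6 -
python3 - <<'E'
from h import *
im=arm.grab_frame('wrist');save('w9',im,s=1.2)
for q in('objective','stand','loupe','coaster'):
  for r in arm.mark_of('wrist',q)[:2]:print(q,np.round(r['centre'],4),round(r['confidence'],2),px('wrist',r['centre']))
go([.596,-.018,.085],-3.03)
E
```

```text
t: 20.7
eef_pos: [0.5959, -0.0188, 0.1571]
ee_rot: [-3.141, -0.002, -3.031]
force: [-0.3, 0.1, 0.7]
width: 0.06
gripper_force: 0.0
objective [ 0.5956 -0.0184  0.0048] 0.97 [[276.19349043 185.90131793]]
objective [6.119e-01 1.214e-01 1.000e-04] 0.96 [[415.98992902 216.1752114 ]]
stand [ 0.5945 -0.0158  0.0028] 0.86 [[279.15856558 183.52816241]]
t 20.95 pos [ 0.5966 -0.0189  0.1586] rot [-3.141 -0.    -3.029] | d [0.05 0.1  7.36] w [-0.  -0.   0.1]
```

View pics/w9.png

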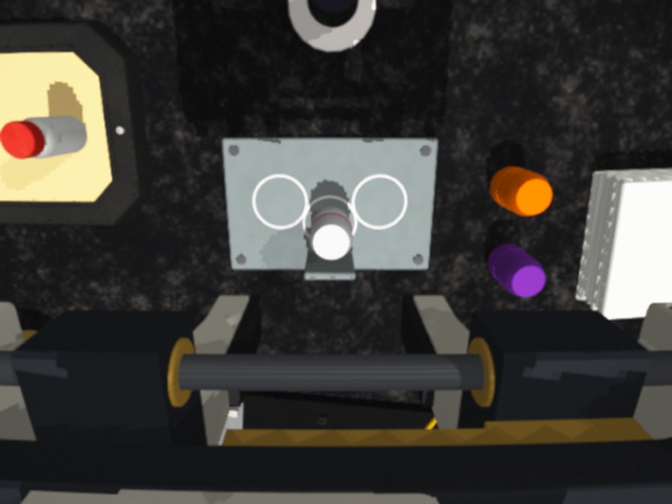

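Objective at (330,232), centred between the fingers; both vial rings are empty. Descend.

```bash
python3 -m crank '[{"dx":0,"dy":0,"dz":3,"wx":0,"wy":0,"wz":0},{"dx":0,"dy":0,"dz":6.5,"wx":0,"wy":0,"wz":0},{"dx":0,"dy":0,"dz":9.5,"wx":0,"wy":0,"wz":0},{"dx":0,"dy":0,"dz":12,"wx":0,"wy":0,"wz":0},{"dx":0,"dy":0,"dz":13.5,"wx":0,"wy":0,"wz":0},{"dx":0,"dy":0,"dz":14.3,"wx":0,"wy":0,"wz":0},{"dx":0,"dy":0,"dz":14.4,"wx":0,"wy":0,"wz":0},{"dx":0,"dy":0,"dz":14.4,"wx":0,"wy":0,"wz":0},{"dx":0,"dy":0,"dz":14.4,"wx":0,"wy":0,"wz":0},{"dx":0,"dy":0,"dz":14.4,"wx":0,"wy":0,"wz":0}]' - -
python3 -m crank '[{"dx":0,"dy":0,"dz":0,"wx":0,"wy":0,"wz":0},{"dx":0,"dy":0,"dz":0,"wx":0,"wy":0,"wz":0},{"dx":0,"dy":0,"dz":0,"wx":0,"wy":0,"wz":0},{"dx":0,"dy":0,"dz":0,"wx":0,"wy":0,"wz":0},{"dx":0,"dy":0,"dz":0,"wx":0,"wy":0,"wz":0},{"dx":0,"dy":0,"dz":-1,"wx":0,"wy":0,"wz":0},{"dx":0,"dy":0,"dz":-4,"wx":0,"wy":0,"wz":0},{"dx":0,"dy":0,"dz":-8,"wx":0,"wy":0,"wz":0},{"dx":0,"dy":0,"dz":-12,"wx":0,"wy":0,"wz":0},{"dx":0,"dy":0,"dz":-13,"wx":0,"wy":0,"wz":0}]' 2 20
python3 - <<'E'
from h import *
go([.50,.20,.2],-3.03)
E
```

```text
t: 22.2
eef_pos: [0.5968, -0.0187, 0.0151]
ee_rot: [3.141, 0.001, -3.031]
force: [1.0, 0.0, 0.4]
width: 0.0595
gripper_force: 0.0
t: 23.45
eef_pos: [0.598, -0.0185, 0.1482]
ee_rot: [3.141, 0.005, -3.03]
force: [0.2, 0.7, -1.1]
width: 0.0291
gripper_force: 20.0
t 23.45 pos [ 0.598  -0.0185  0.1482] rot [ 3.141  0.005 -3.03 ] | d [ 7.28 22.8  -5.21] w [ 0.   0.3 -0. ]
```

```bash
python3 -m crank '[{"dx":-0.1,"dy":2,"dz":0,"wx":0,"wy":0,"wz":0},{"dx":-0.2,"dy":5,"dz":0,"wx":0,"wy":0,"wz":0},{"dx":-0.3,"dy":9,"dz":0,"wx":0,"wy":0,"wz":0},{"dx":-0.4,"dy":13,"dz":0,"wx":0,"wy":0,"wz":0},{"dx":-0.5,"dy":17,"dz":0,"wx":0,"wy":0,"wz":0},{"dx":-0.6,"dy":21,"dz":0,"wx":0,"wy":0,"wz":0},{"dx":-0.7,"dy":24,"dz":0,"wx":0,"wy":0,"wz":0},{"dx":-0.8,"dy":25.5,"dz":0,"wx":0,"wy":0,"wz":0},{"dx":-0.8,"dy":26.1,"dz":0,"wx":0,"wy":0,"wz":0},{"dx":-0.8,"dy":26.1,"dz":0,"wx":0,"wy":0,"wz":0}]' - -
cat > m3.py <<'E'
from h import *
im=arm.grab_frame('wrist');np.save('w10.npy',im);save('w10',im,s=1.2)
print('scene+wrist wipes marks')
for c in('wrist',):
  for r in arm.mark_of(c,'wipes')[:2]:print(np.round(r['centre'],4),round(r['confidence'],2))
  for r in arm.masks_of(c,'wipes')[:1]:
    m=r['pixels'];P=ray(c,np.argwhere(m)[:,::-1],.037)[:,:2];print(m.sum(),P.min(0),P.max(0),P.mean(0))
for z in (.037,):
  im2=np.load('w.npy')
go([.577,.242,.047],-3.03)
E
python3 m3.py
```

```text
t: 24.7
eef_pos: [0.5752, 0.2413, 0.1441]
ee_rot: [-3.141, -0.001, -3.031]
force: [0.6, -0.5, -0.9]
width: 0.0291
gripper_force: 20.0
scene+wrist wipes marks
[ 0.5736  0.2434 -0.0023] 0.6
16267 [0.51249359 0.17941351] [0.62275967 0.30834517] [0.56518412 0.24323249]
t 24.85 pos [0.5756 0.2406 0.1446] rot [-3.141 -0.    -3.032] | d [-0.16  0.12  9.76] w [-0.  -0.  -0.1]
```

View pics/w10.png

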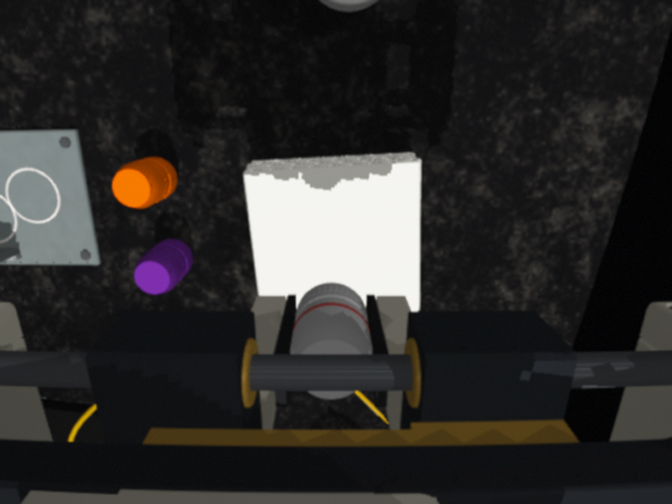

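```bash
python3 - <<'E'
from h import *
P=ray('wrist',np.array([[246,177],[421,166],[420,310],[257,290]])/1.2,.037)[:,:2];print(P.round(4))
e=P[1]-P[0];print(np.linalg.norm(e),np.linalg.norm(P[2]-P[1]),np.arctan2(e[1],e[0])-np.pi/2)
u=e/np.linalg.norm(e);n=np.array([u[1],-u[0]])
print('from near edge mid',(P[0]+P[1])/2+n*.056,'diag',(P[0]+P[2])/2)
print('from w.npy')
E
```

```text
[[0.5395 0.1818]
 [0.5202 0.2926]
 [0.6212 0.3099]
 [0.6182 0.1933]]
0.11240470727138352 0.1024542594755239 0.17272300771209048
from near edge mid [0.5850128  0.24680846] diag [0.58032982 0.24587934]
from w.npy
```

```bash
python3 -m crank '[{"dx":-0.2,"dy":0.3,"dz":1.5,"wx":0,"wy":0,"wz":0},{"dx":-0.2,"dy":0.3,"dz":4,"wx":0,"wy":0,"wz":0},{"dx":-0.2,"dy":0.3,"dz":6.5,"wx":0,"wy":0,"wz":0},{"dx":-0.2,"dy":0.3,"dz":8.3,"wx":0,"wy":0,"wz":0},{"dx":-0.2,"dy":0.3,"dz":9.2,"wx":0,"wy":0,"wz":0},{"dx":-0.2,"dy":0.3,"dz":9.6,"wx":0,"wy":0,"wz":0},{"dx":-0.2,"dy":0.3,"dz":9.7,"wx":0,"wy":0,"wz":0},{"dx":-0.2,"dy":0.3,"dz":9.7,"wx":0,"wy":0,"wz":0},{"dx":-0.2,"dy":0.3,"dz":9.7,"wx":0,"wy":0,"wz":0},{"dx":-0.2,"dy":0.3,"dz":9.7,"wx":0,"wy":0,"wz":0}]' - -
python3 -m crank '[{"dx":0,"dy":0,"dz":0,"wx":0,"wy":0,"wz":0},{"dx":0,"dy":0,"dz":0,"wx":0,"wy":0,"wz":0},{"dx":0,"dy":0,"dz":0,"wx":0,"wy":0,"wz":0},{"dx":0,"dy":0,"dz":0,"wx":0,"wy":0,"wz":0},{"dx":0,"dy":0,"dz":-1.5,"wx":0,"wy":0,"wz":0},{"dx":0,"dy":0,"dz":-4.5,"wx":0,"wy":0,"wz":0},{"dx":0,"dy":0,"dz":-8,"wx":0,"wy":0,"wz":0},{"dx":0,"dy":0,"dz":-12,"wx":0,"wy":0,"wz":0},{"dx":0,"dy":0,"dz":-16,"wx":0,"wy":0,"wz":0},{"dx":0,"dy":0,"dz":-16,"wx":0,"wy":0,"wz":0}]' 5 -
sed -i 's/w10/w11/g' m3.py; python3 m3.py
```

```text
t: 26.1
eef_pos: [0.5773, 0.2449, 0.048]
ee_rot: [3.141, 0.001, -3.031]
force: [-0.5, -0.2, -0.9]
width: 0.029
gripper_force: 20.0
t: 27.35
eef_pos: [0.579, 0.2457, 0.2129]
ee_rot: [3.138, 0.007, -3.03]
force: [0.2, -0.1, -0.4]
width: 0.0504
gripper_force: 0.0
scene+wrist wipes marks
[0.5755 0.2453 0.0008] 0.77
11605 [0.50872346 0.17793627] [0.63427385 0.3060733 ] [0.56768581 0.24210037]
t 27.5 pos [0.5768 0.2446 0.2077] rot [ 3.141 -0.    -3.031] | d [ 1.000e-02 -2.600e-01  1.607e+01] w [ 0. -0. -0.]
```

View pics/w11.png

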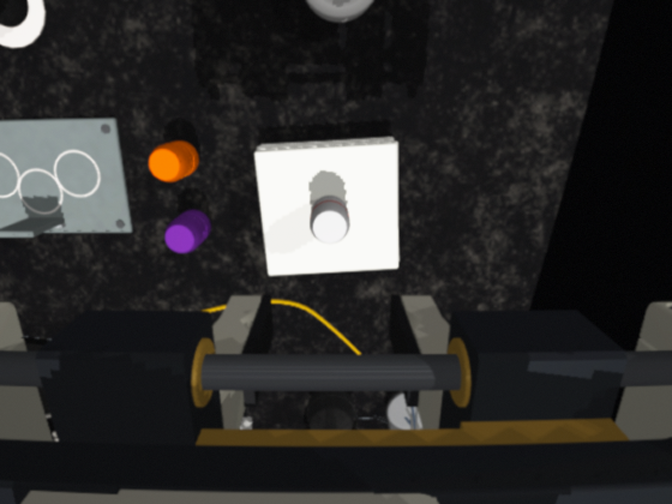

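```bash
python3 - <<'E'
from h import *
P=ray('wrist',np.array([[256,152],[397,143],[398,269],[269,275]])/1.2,.037)[:,:2];print(P.round(4),P.mean(0),np.linalg.norm(np.diff(P,axis=0),axis=1))
print('obj',ray('wrist',[[330/1.2,225/1.2]],.085))
go([.4405,-.033,.17],-3.03)
E
```

```text
[[0.5319 0.1808]
 [0.5129 0.2894]
 [0.6169 0.307 ]
 [0.6346 0.1978]] [0.57404271 0.24376413] [0.1102518  0.10547928 0.11064255]
obj [[0.5710222 0.2434723 0.085    ]]
t 27.5 pos [0.5768 0.2446 0.2077] rot [ 3.141 -0.    -3.031] | d [ 16.62 -26.08   3.77] w [ 0. -0. -0.]
```

```bash
python3 -m crank '[{"dx":1,"dy":-1.6,"dz":0,"wx":0,"wy":0,"wz":0},{"dx":3,"dy":-4.7,"dz":0,"wx":0,"wy":0,"wz":0},{"dx":5.5,"dy":-8.6,"dz":0,"wx":0,"wy":0,"wz":0},{"dx":8,"dy":-12.5,"dz":0.5,"wx":0,"wy":0,"wz":0},{"dx":10.5,"dy":-16.5,"dz":1,"wx":0,"wy":0,"wz":0},{"dx":13,"dy":-20.4,"dz":2,"wx":0,"wy":0,"wz":0},{"dx":15,"dy":-23.5,"dz":4,"wx":0,"wy":0,"wz":0},{"dx":16.6,"dy":-26.1,"dz":6,"wx":0,"wy":0,"wz":0},{"dx":16.6,"dy":-26.1,"dz":8,"wx":0,"wy":0,"wz":0},{"dx":16.6,"dy":-26.1,"dz":8,"wx":0,"wy":0,"wz":0}]' 5.4 -
python3 - <<'E'
from h import *
im=arm.grab_frame('wrist');save('w12',im,s=1.2)
for q in('loupe','coaster'):
  for r in arm.mark_of('wrist',q)[:2]:print(q,np.round(r['centre'],4),round(r['confidence'],2),px('wrist',r['centre']))
  for r in arm.masks_of('wrist',q)[:2]:
    c=np.argwhere(r['pixels']);print(c.min(0),c.max(0),c.mean(0))
go([.4405,-.033,.017],-3.03)
E
```

```text
t: 28.75
eef_pos: [0.4391, -0.0342, 0.1262]
ee_rot: [-3.141, -0.004, -3.032]
force: [0.1, 0.2, 0.4]
width: 0.0543
gripper_force: 0.0
loupe [ 0.4381 -0.0324  0.0047] 0.89 [[277.03556224 191.00672162]]
loupe [ 0.5498 -0.2466 -0.0035] 0.67 [[ 45.61526004 274.91524712]]
[136 148] [186 203] [160.99854862 175.47992259]
[177 253] [230 295] [203.88854167 274.2359375 ]
[166 240] [229 308] [192.10565569 272.77998757]
t 29.0 pos [ 0.4416 -0.0327  0.1282] rot [ 3.141e+00  1.000e-03 -3.030e+00] | d [ 0.12 -0.02 11.12] w [ 0.   0.1 -0. ]
```

View pics/w12.png

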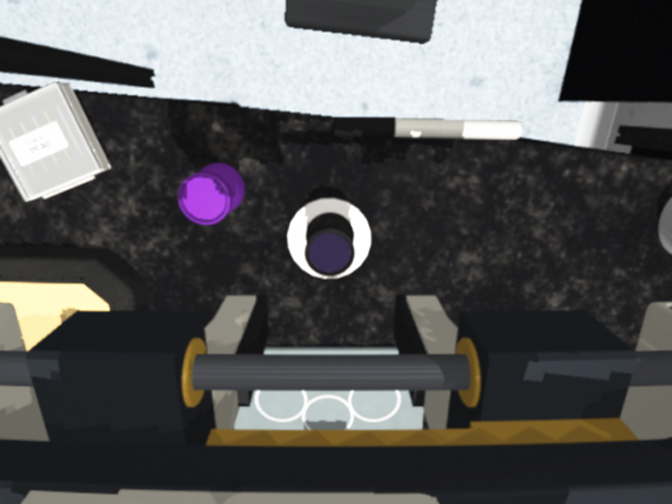

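```bash
python3 - <<'E'
from h import *
print(ray('wrist',[[330/1.2,251/1.2]],.042),ray('wrist',[[329/1.2,238/1.2]],.003))
E
```

```text
[[ 0.44240729 -0.03308059  0.042     ]] [[ 0.44634354 -0.03339278  0.003     ]]
```

```bash
python3 -m crank '[{"dx":0,"dy":0,"dz":3,"wx":0,"wy":0,"wz":0},{"dx":0,"dy":0,"dz":6,"wx":0,"wy":0,"wz":0},{"dx":0,"dy":0,"dz":8.5,"wx":0,"wy":0,"wz":0},{"dx":0,"dy":0,"dz":10.5,"wx":0,"wy":0,"wz":0},{"dx":0,"dy":0,"dz":11.5,"wx":0,"wy":0,"wz":0},{"dx":0,"dy":0,"dz":11.9,"wx":0,"wy":0,"wz":0},{"dx":0,"dy":0,"dz":11.9,"wx":0,"wy":0,"wz":0},{"dx":0,"dy":0,"dz":11.9,"wx":0,"wy":0,"wz":0},{"dx":0,"dy":0,"dz":11.9,"wx":0,"wy":0,"wz":0},{"dx":0,"dy":0,"dz":11.9,"wx":0,"wy":0,"wz":0}]' - -
python3 -m crank '[{"dx":0,"dy":0,"dz":0,"wx":0,"wy":0,"wz":0},{"dx":0,"dy":0,"dz":0,"wx":0,"wy":0,"wz":0},{"dx":0,"dy":0,"dz":0,"wx":0,"wy":0,"wz":0},{"dx":0,"dy":0,"dz":0,"wx":0,"wy":0,"wz":0},{"dx":0,"dy":0,"dz":0,"wx":0,"wy":0,"wz":0},{"dx":0,"dy":0,"dz":-1,"wx":0,"wy":0,"wz":0},{"dx":0,"dy":0,"dz":-4,"wx":0,"wy":0,"wz":0},{"dx":0,"dy":0,"dz":-7,"wx":0,"wy":0,"wz":0},{"dx":0,"dy":0,"dz":-10,"wx":0,"wy":0,"wz":0},{"dx":0,"dy":0,"dz":-10,"wx":0,"wy":0,"wz":0}]' 2 10
python3 - <<'E'
from h import *
im=arm.grab_frame('wrist');save('w13',im,s=1.2)
go([.596,-.019,.1],-3.03)
E
```

```text
t: 30.25
eef_pos: [0.4413, -0.033, 0.0089]
ee_rot: [3.141, 0.001, -3.031]
force: [0.7, -0.4, -0.4]
width: 0.054
gripper_force: 0.0
t: 31.5
eef_pos: [0.4427, -0.0325, 0.1113]
ee_rot: [3.141, 0.005, -3.03]
force: [0.7, -0.0, -0.8]
width: 0.031
gripper_force: 9.8
t 31.55 pos [ 0.4417 -0.0327  0.1099] rot [ 3.141e+00  3.000e-03 -3.031e+00] | d [-15.48  -0.34   1.04] w [ 0.1  0.2 -0. ]
```

View pics/w13.png

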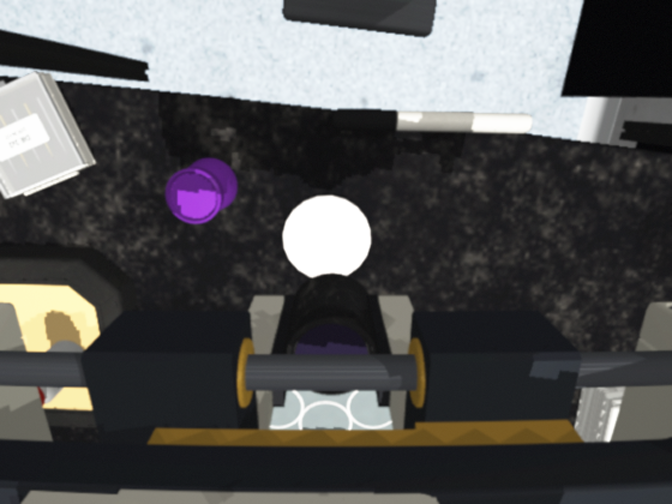

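```bash
python3 -m crank '[{"dx":-2,"dy":0,"dz":0,"wx":0,"wy":0,"wz":0},{"dx":-5,"dy":0,"dz":0,"wx":0,"wy":0,"wz":0},{"dx":-9,"dy":-0.1,"dz":0,"wx":0,"wy":0,"wz":0},{"dx":-12.5,"dy":-0.2,"dz":0,"wx":0,"wy":0,"wz":0},{"dx":-15,"dy":-0.3,"dz":0,"wx":0,"wy":0,"wz":0},{"dx":-15.5,"dy":-0.3,"dz":1,"wx":0,"wy":0,"wz":0},{"dx":-15.5,"dy":-0.3,"dz":3,"wx":0,"wy":0,"wz":0},{"dx":-15.5,"dy":-0.3,"dz":5,"wx":0,"wy":0,"wz":0},{"dx":-15.5,"dy":-0.3,"dz":5,"wx":0,"wy":0,"wz":0},{"dx":-15.5,"dy":-0.3,"dz":5,"wx":0,"wy":0,"wz":0}]' - -
python3 - <<'E'
from h import *
go([.596,-.019,.0115],-3.03)
E
```

```text
t: 32.8
eef_pos: [0.5952, -0.0189, 0.0588]
ee_rot: [-3.141, -0.0, -3.03]
force: [0.9, -0.2, -0.0]
width: 0.0308
gripper_force: 9.8
t 32.8 pos [ 0.5952 -0.0189  0.0588] rot [-3.141 -0.    -3.03 ] | d [-0.08 -0.02  4.73] w [-0. -0. -0.]
```

```bash
python3 -m crank '[{"dx":0,"dy":0,"dz":1.5,"wx":0,"wy":0,"wz":0},{"dx":0,"dy":0,"dz":3,"wx":0,"wy":0,"wz":0},{"dx":0,"dy":0,"dz":4,"wx":0,"wy":0,"wz":0},{"dx":0,"dy":0,"dz":4.5,"wx":0,"wy":0,"wz":0},{"dx":0,"dy":0,"dz":4.7,"wx":0,"wy":0,"wz":0},{"dx":0,"dy":0,"dz":4.75,"wx":0,"wy":0,"wz":0},{"dx":0,"dy":0,"dz":4.75,"wx":0,"wy":0,"wz":0},{"dx":0,"dy":0,"dz":4.75,"wx":0,"wy":0,"wz":0},{"dx":0,"dy":0,"dz":4.75,"wx":0,"wy":0,"wz":0},{"dx":0,"dy":0,"dz":4.75,"wx":0,"wy":0,"wz":0}]' - -
python3 -m crank '[{"dx":0,"dy":0,"dz":0,"wx":0,"wy":0,"wz":0},{"dx":0,"dy":0,"dz":0,"wx":0,"wy":0,"wz":0},{"dx":0,"dy":0,"dz":0,"wx":0,"wy":0,"wz":0},{"dx":0,"dy":0,"dz":0,"wx":0,"wy":0,"wz":0},{"dx":0,"dy":0,"dz":-1.5,"wx":0,"wy":0,"wz":0},{"dx":0,"dy":0,"dz":-4.5,"wx":0,"wy":0,"wz":0},{"dx":0,"dy":0,"dz":-8,"wx":0,"wy":0,"wz":0},{"dx":0,"dy":0,"dz":-12,"wx":0,"wy":0,"wz":0},{"dx":0,"dy":0,"dz":-16,"wx":0,"wy":0,"wz":0},{"dx":0,"dy":0,"dz":-16,"wx":0,"wy":0,"wz":0}]' 5.6 -
python3 - <<'E'
from h import *
im=arm.grab_frame('wrist');save('w14',im,s=1.2)
for q in('loupe','stand'):
  for r in arm.mark_of('wrist',q)[:2]:print(q,np.round(r['centre'],4),round(r['confidence'],2),px('wrist',r['centre']))
go([.549,-.2125,.15],-1.46)
E
```

```text
t: 34.05
eef_pos: [0.5955, -0.0188, 0.0112]
ee_rot: [3.142, 0.0, -3.031]
force: [-0.6, 1.0, 0.3]
width: 0.0308
gripper_force: 9.8
t: 35.3
eef_pos: [0.5977, -0.0186, 0.1761]
ee_rot: [3.141, 0.008, -3.03]
force: [0.7, 0.1, -0.6]
width: 0.0559
gripper_force: 0.0
loupe [ 0.5933 -0.0152  0.0061] 0.89 [[279.36144116 178.98207339]]
loupe [ 0.5466 -0.2134  0.0187] 0.44 [[ 64.51074162 108.71983823]]
stand [ 0.5944 -0.0208  0.0015] 0.64 [[273.60448986 179.3117467 ]]
t 35.45 pos [ 0.5951 -0.0189  0.1713] rot [ 3.141  0.    -3.031] | d [  6.72 -18.73   2.12] w [  0.   0. -90.]
```

View pics/w14.png

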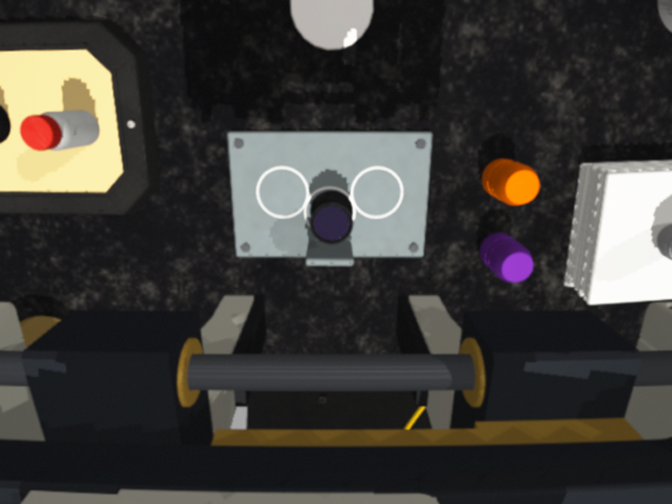

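Loupe stands on the rear ring at (330,215), clear of the stop; vials still aside. That is more pictures than allowed, so from here on I use numbers only. Small vial back first.

```bash
python3 -m crank '[{"dx":0.7,"dy":-2,"dz":0,"wx":0,"wy":0,"wz":-9},{"dx":1.8,"dy":-5,"dz":0,"wx":0,"wy":0,"wz":-19},{"dx":2.9,"dy":-8,"dz":0,"wx":0,"wy":0,"wz":-29},{"dx":4,"dy":-11,"dz":0,"wx":0,"wy":0,"wz":-39},{"dx":5,"dy":-14,"dz":0,"wx":0,"wy":0,"wz":-49},{"dx":6.1,"dy":-17,"dz":0,"wx":0,"wy":0,"wz":-59},{"dx":6.7,"dy":-18.7,"dz":0,"wx":0,"wy":0,"wz":-69},{"dx":6.7,"dy":-18.7,"dz":1,"wx":0,"wy":0,"wz":-79},{"dx":6.7,"dy":-18.7,"dz":2,"wx":0,"wy":0,"wz":-88},{"dx":6.7,"dy":-18.7,"dz":3,"wx":0,"wy":0,"wz":-90}]' 5.6 -
python3 - <<'E'
from h import *
arm.grab_frame('wrist')
for q in('vial_small','vial_large','tray'):
  for r in arm.mark_of('wrist',q)[:1]:print(q,np.round(r['centre'],4),round(r['confidence'],2))
go([.5488,-.2125,.028],-1.46)
E
```

```text
t: 36.7
eef_pos: [0.5489, -0.2122, 0.1397]
ee_rot: [3.14, 0.0, -1.459]
force: [-0.2, -0.0, 0.7]
width: 0.0558
gripper_force: 0.0
vial_small [ 0.5427 -0.2124  0.0149] 0.62
vial_large [ 0.5504 -0.2823  0.0136] 0.56
tray [ 0.5463 -0.2467 -0.006 ] 0.98
t 36.9 pos [ 0.5494 -0.2121  0.1407] rot [ 3.141  0.    -1.462] | d [ 0.04  0.06 11.27] w [ 0.1  0.  -0.1]
```

```bash
python3 -m crank '[{"dx":0,"dy":0,"dz":2,"wx":0,"wy":0,"wz":0},{"dx":0,"dy":0,"dz":5,"wx":0,"wy":0,"wz":0},{"dx":0,"dy":0,"dz":8,"wx":0,"wy":0,"wz":0},{"dx":0,"dy":0,"dz":10,"wx":0,"wy":0,"wz":0},{"dx":0,"dy":0,"dz":11,"wx":0,"wy":0,"wz":0},{"dx":0,"dy":0,"dz":11.3,"wx":0,"wy":0,"wz":0},{"dx":0,"dy":0,"dz":11.3,"wx":0,"wy":0,"wz":0},{"dx":0,"dy":0,"dz":11.3,"wx":0,"wy":0,"wz":0},{"dx":0,"dy":0,"dz":11.3,"wx":0,"wy":0,"wz":0},{"dx":0,"dy":0,"dz":11.3,"wx":0,"wy":0,"wz":0}]' - -
python3 -m crank '[{"dx":0,"dy":0,"dz":0,"wx":0,"wy":0,"wz":0},{"dx":0,"dy":0,"dz":0,"wx":0,"wy":0,"wz":0},{"dx":0,"dy":0,"dz":0,"wx":0,"wy":0,"wz":0},{"dx":0,"dy":0,"dz":0,"wx":0,"wy":0,"wz":0},{"dx":0,"dy":0,"dz":-0.5,"wx":0,"wy":0,"wz":0},{"dx":0,"dy":0,"dz":-3,"wx":0,"wy":0,"wz":0},{"dx":0,"dy":0,"dz":-6,"wx":0,"wy":0,"wz":0},{"dx":0,"dy":0,"dz":-9,"wx":0,"wy":0,"wz":0},{"dx":0,"dy":0,"dz":-11,"wx":0,"wy":0,"wz":0},{"dx":0,"dy":0,"dz":-11,"wx":0,"wy":0,"wz":0}]' 1.8 10
python3 - <<'E'
from h import *
go([.585,-.0595,.0165],-1.46)
E
```

```text
t: 38.15
eef_pos: [0.5498, -0.2121, 0.0284]
ee_rot: [-3.141, -0.0, -1.46]
force: [-0.5, -1.4, 0.7]
width: 0.056
gripper_force: 0.0
t: 39.4
eef_pos: [0.5507, -0.2123, 0.1401]
ee_rot: [-3.138, -0.001, -1.46]
force: [0.4, -0.2, -1.3]
width: 0.0254
gripper_force: 10.0
t 39.4 pos [ 0.5507 -0.2123  0.1401] rot [-3.138e+00 -1.000e-03 -1.460e+00] | d [-14.81  -5.06  12.37] w [-0.2 -0.   0. ]
```

```bash
python3 -m crank '[{"dx":-2,"dy":-0.7,"dz":0,"wx":0,"wy":0,"wz":0},{"dx":-5.5,"dy":-2,"dz":0,"wx":0,"wy":0,"wz":0},{"dx":-9.5,"dy":-3.4,"dz":0,"wx":0,"wy":0,"wz":0},{"dx":-13,"dy":-4.6,"dz":0,"wx":0,"wy":0,"wz":0},{"dx":-14.8,"dy":-5.2,"dz":0,"wx":0,"wy":0,"wz":0},{"dx":-14.8,"dy":-5.2,"dz":2,"wx":0,"wy":0,"wz":0},{"dx":-14.8,"dy":-5.2,"dz":4.5,"wx":0,"wy":0,"wz":0},{"dx":-14.8,"dy":-5.2,"dz":7,"wx":0,"wy":0,"wz":0},{"dx":-14.8,"dy":-5.2,"dz":8,"wx":0,"wy":0,"wz":0},{"dx":-14.8,"dy":-5.2,"dz":8,"wx":0,"wy":0,"wz":0}]' - -
python3 - <<'E'
from h import *
go([.5855,-.0595,.0178],-1.46)
E
```

```text
t: 40.65
eef_pos: [0.5844, -0.0593, 0.0574]
ee_rot: [3.14, -0.0, -1.46]
force: [-0.0, 0.6, -0.2]
width: 0.0256
gripper_force: 10.0
t 40.65 pos [ 0.5844 -0.0593  0.0574] rot [ 3.14 -0.   -1.46] | d [ 0.03 -0.11  3.96] w [ 0.1 -0.   0. ]
```

```bash
python3 -m crank '[{"dx":0,"dy":0,"dz":1.2,"wx":0,"wy":0,"wz":0},{"dx":0,"dy":0,"dz":2.4,"wx":0,"wy":0,"wz":0},{"dx":0,"dy":0,"dz":3.3,"wx":0,"wy":0,"wz":0},{"dx":0,"dy":0,"dz":3.8,"wx":0,"wy":0,"wz":0},{"dx":0,"dy":0,"dz":3.95,"wx":0,"wy":0,"wz":0},{"dx":0,"dy":0,"dz":3.95,"wx":0,"wy":0,"wz":0},{"dx":0,"dy":0,"dz":3.95,"wx":0,"wy":0,"wz":0},{"dx":0,"dy":0,"dz":3.95,"wx":0,"wy":0,"wz":0},{"dx":0,"dy":0,"dz":3.95,"wx":0,"wy":0,"wz":0},{"dx":0,"dy":0,"dz":3.95,"wx":0,"wy":0,"wz":0}]' - -
python3 -m crank '[{"dx":0,"dy":0,"dz":0,"wx":0,"wy":0,"wz":0},{"dx":0,"dy":0,"dz":0,"wx":0,"wy":0,"wz":0},{"dx":0,"dy":0,"dz":0,"wx":0,"wy":0,"wz":0},{"dx":0,"dy":0,"dz":0,"wx":0,"wy":0,"wz":0},{"dx":0,"dy":0,"dz":-1.5,"wx":0,"wy":0,"wz":0},{"dx":0,"dy":0,"dz":-4.5,"wx":0,"wy":0,"wz":0},{"dx":0,"dy":0,"dz":-8,"wx":0,"wy":0,"wz":0},{"dx":0,"dy":0,"dz":-11,"wx":0,"wy":0,"wz":0},{"dx":0,"dy":0,"dz":-12,"wx":0,"wy":0,"wz":0},{"dx":0,"dy":0,"dz":-12,"wx":0,"wy":0,"wz":0}]' 5.6 -
python3 - <<'E'
from h import *
arm.grab_frame('wrist')
for q in('vial_small','loupe','stand'):
  for r in arm.mark_of('wrist',q)[:2]:print(q,np.round(r['centre'],4),round(r['confidence'],2))
go([.5510,-.2852,.0278],-1.46)
E
```

```text
t: 41.9
eef_pos: [0.5849, -0.0593, 0.0187]
ee_rot: [-3.141, 0.0, -1.46]
force: [-0.2, 0.6, -0.9]
width: 0.026
gripper_force: 10.0
t: 43.15
eef_pos: [0.5851, -0.0592, 0.1395]
ee_rot: [-3.14, 0.0, -1.46]
force: [0.2, 0.2, 1.0]
width: 0.0561
gripper_force: 0.0
vial_small [ 0.58   -0.0631  0.003 ] 0.66
vial_small [ 0.5969 -0.0172  0.0021] 0.41
loupe [ 0.5949 -0.0162  0.0056] 0.56
stand [ 0.5927 -0.0195  0.0007] 0.64
t 43.35 pos [ 0.5842 -0.0594  0.1374] rot [ 3.139 -0.    -1.46 ] | d [22.08  5.77 10.97] w [ 0.1 -0.   0. ]
```

Now the large vial.

```bash
python3 -m crank '[{"dx":2,"dy":0.5,"dz":0,"wx":0,"wy":0,"wz":0},{"dx":6,"dy":1.6,"dz":0,"wx":0,"wy":0,"wz":0},{"dx":11,"dy":2.9,"dz":0,"wx":0,"wy":0,"wz":0},{"dx":16,"dy":4.2,"dz":0,"wx":0,"wy":0,"wz":0},{"dx":20,"dy":5.3,"dz":0,"wx":0,"wy":0,"wz":0},{"dx":22.1,"dy":5.8,"dz":0,"wx":0,"wy":0,"wz":0},{"dx":22.1,"dy":5.8,"dz":1.5,"wx":0,"wy":0,"wz":0},{"dx":22.1,"dy":5.8,"dz":3.5,"wx":0,"wy":0,"wz":0},{"dx":22.1,"dy":5.8,"dz":4,"wx":0,"wy":0,"wz":0},{"dx":22.1,"dy":5.8,"dz":4,"wx":0,"wy":0,"wz":0}]' 5.8 -
python3 - <<'E'
from h import *
arm.grab_frame('wrist')
for q in('vial_large','tray'):
  for r in arm.mark_of('wrist',q)[:1]:print(q,np.round(r['centre'],4),round(r['confidence'],2))
go([.5510,-.2855,.0278],-1.46)
E
```

```text
t: 44.6
eef_pos: [0.5517, -0.2846, 0.0981]
ee_rot: [3.141, 0.0, -1.459]
force: [-0.2, -0.0, 0.3]
width: 0.0582
gripper_force: 0.0
vial_large [ 0.5487 -0.2823  0.0084] 0.86
t 44.75 pos [ 0.5524 -0.2851  0.0993] rot [-3.141 -0.    -1.459] | d [0.02 0.15 7.15] w [-0.1 -0.   0.1]
```

```bash
python3 -m crank '[{"dx":0,"dy":0.1,"dz":2,"wx":0,"wy":0,"wz":0},{"dx":0,"dy":0.1,"dz":4,"wx":0,"wy":0,"wz":0},{"dx":0,"dy":0.1,"dz":5.8,"wx":0,"wy":0,"wz":0},{"dx":0,"dy":0.1,"dz":6.8,"wx":0,"wy":0,"wz":0},{"dx":0,"dy":0.1,"dz":7.1,"wx":0,"wy":0,"wz":0},{"dx":0,"dy":0.1,"dz":7.1,"wx":0,"wy":0,"wz":0},{"dx":0,"dy":0.1,"dz":7.1,"wx":0,"wy":0,"wz":0},{"dx":0,"dy":0.1,"dz":7.1,"wx":0,"wy":0,"wz":0},{"dx":0,"dy":0.1,"dz":7.1,"wx":0,"wy":0,"wz":0},{"dx":0,"dy":0.1,"dz":7.1,"wx":0,"wy":0,"wz":0}]' - -
python3 -m crank '[{"dx":0,"dy":0,"dz":0,"wx":0,"wy":0,"wz":0},{"dx":0,"dy":0,"dz":0,"wx":0,"wy":0,"wz":0},{"dx":0,"dy":0,"dz":0,"wx":0,"wy":0,"wz":0},{"dx":0,"dy":0,"dz":0,"wx":0,"wy":0,"wz":0},{"dx":0,"dy":0,"dz":-1,"wx":0,"wy":0,"wz":0},{"dx":0,"dy":0,"dz":-3,"wx":0,"wy":0,"wz":0},{"dx":0,"dy":0,"dz":-6,"wx":0,"wy":0,"wz":0},{"dx":0,"dy":0,"dz":-9,"wx":0,"wy":0,"wz":0},{"dx":0,"dy":0,"dz":-13,"wx":0,"wy":0,"wz":0},{"dx":0,"dy":0,"dz":-14,"wx":0,"wy":0,"wz":0}]' 2.5 15
python3 - <<'E'
from h import *
go([.5765,.0164,.0175],-1.46)
E
```

```text
t: 46.0
eef_pos: [0.5508, -0.2855, 0.0277]
ee_rot: [-3.141, -0.0, -1.46]
force: [0.6, 0.6, -0.1]
width: 0.0582
gripper_force: 0.0
t: 47.25
eef_pos: [0.5522, -0.286, 0.1715]
ee_rot: [-3.137, -0.002, -1.459]
force: [-0.5, -0.2, 0.6]
width: 0.0339
gripper_force: 15.0
t 47.25 pos [ 0.5522 -0.286   0.1715] rot [-3.137e+00 -2.000e-03 -1.459e+00] | d [-29.81  -5.7   15.36] w [-0.3 -0.1  0. ]
```

```bash
python3 -m crank '[{"dx":-2,"dy":-0.4,"dz":0,"wx":0,"wy":0,"wz":0},{"dx":-6,"dy":-1.2,"dz":0,"wx":0,"wy":0,"wz":0},{"dx":-10.5,"dy":-2.1,"dz":0,"wx":0,"wy":0,"wz":0},{"dx":-15,"dy":-3,"dz":0,"wx":0,"wy":0,"wz":0},{"dx":-19.5,"dy":-3.9,"dz":0,"wx":0,"wy":0,"wz":0},{"dx":-24,"dy":-4.7,"dz":0,"wx":0,"wy":0,"wz":0},{"dx":-27.5,"dy":-5.4,"dz":0,"wx":0,"wy":0,"wz":0},{"dx":-29.8,"dy":-5.8,"dz":0,"wx":0,"wy":0,"wz":0},{"dx":-29.8,"dy":-5.8,"dz":1,"wx":0,"wy":0,"wz":0},{"dx":-29.8,"dy":-5.8,"dz":2,"wx":0,"wy":0,"wz":0}]' - -
python3 - <<'E'
from h import *
go([.5765,.0164,.0175],-1.46)
E
```

```text
t: 48.5
eef_pos: [0.5744, 0.0173, 0.1461]
ee_rot: [3.14, -0.0, -1.459]
force: [-0.3, -0.3, -0.8]
width: 0.0334
gripper_force: 15.0
t 48.5 pos [0.5744 0.0173 0.1461] rot [ 3.14  -0.    -1.459] | d [ 0.11 -0.22 12.86] w [ 0.1 -0.   0. ]
```

```bash
python3 -m crank '[{"dx":0,"dy":-0.1,"dz":3,"wx":0,"wy":0,"wz":0},{"dx":0,"dy":-0.1,"dz":6.5,"wx":0,"wy":0,"wz":0},{"dx":0,"dy":-0.1,"dz":9,"wx":0,"wy":0,"wz":0},{"dx":0,"dy":-0.1,"dz":11,"wx":0,"wy":0,"wz":0},{"dx":0,"dy":-0.1,"dz":12.3,"wx":0,"wy":0,"wz":0},{"dx":0,"dy":-0.1,"dz":12.9,"wx":0,"wy":0,"wz":0},{"dx":0,"dy":-0.1,"dz":12.9,"wx":0,"wy":0,"wz":0},{"dx":0,"dy":-0.1,"dz":12.9,"wx":0,"wy":0,"wz":0},{"dx":0,"dy":-0.1,"dz":12.9,"wx":0,"wy":0,"wz":0},{"dx":0,"dy":-0.1,"dz":12.9,"wx":0,"wy":0,"wz":0}]' - -
```

```text
t: 49.75
eef_pos: [0.5766, 0.0174, 0.019]
ee_rot: [-3.141, 0.0, -1.46]
force: [-0.3, 0.6, -0.2]
width: 0.0335
gripper_force: 15.0
```

```bash
python3 -m crank '[{"dx":0.1,"dy":0,"dz":0.1,"wx":0,"wy":0,"wz":0},{"dx":0.1,"dy":0,"dz":0.2,"wx":0,"wy":0,"wz":0},{"dx":0.1,"dy":0,"dz":0.2,"wx":0,"wy":0,"wz":0},{"dx":0.1,"dy":0,"dz":0.2,"wx":0,"wy":0,"wz":0},{"dx":0.1,"dy":0,"dz":0.2,"wx":0,"wy":0,"wz":0},{"dx":0.1,"dy":0,"dz":0.2,"wx":0,"wy":0,"wz":0},{"dx":0.1,"dy":0,"dz":0.2,"wx":0,"wy":0,"wz":0},{"dx":0.1,"dy":0,"dz":0.2,"wx":0,"wy":0,"wz":0},{"dx":0.1,"dy":0,"dz":0.2,"wx":0,"wy":0,"wz":0},{"dx":0.1,"dy":0,"dz":0.2,"wx":0,"wy":0,"wz":0}]' - -
python3 -m crank '[{"dx":0,"dy":0,"dz":0,"wx":0,"wy":0,"wz":0},{"dx":0,"dy":0,"dz":0,"wx":0,"wy":0,"wz":0},{"dx":0,"dy":0,"dz":0,"wx":0,"wy":0,"wz":0},{"dx":0,"dy":0,"dz":0,"wx":0,"wy":0,"wz":0},{"dx":0,"dy":0,"dz":-1.5,"wx":0,"wy":0,"wz":0},{"dx":0,"dy":0,"dz":-5,"wx":0,"wy":0,"wz":0},{"dx":0,"dy":0,"dz":-10,"wx":0,"wy":0,"wz":0},{"dx":0,"dy":0,"dz":-16,"wx":0,"wy":0,"wz":0},{"dx":0,"dy":0,"dz":-22,"wx":0,"wy":0,"wz":0},{"dx":0,"dy":0,"dz":-27,"wx":0,"wy":0,"wz":0}]' 5.8 -
python3 -m crank '[{"dx":0,"dy":0,"dz":0,"wx":0,"wy":0,"wz":0},{"dx":-1,"dy":2,"dz":0,"wx":0,"wy":0,"wz":0},{"dx":-1.5,"dy":3.5,"dz":0,"wx":0,"wy":0,"wz":0},{"dx":-1.5,"dy":3.5,"dz":0,"wx":0,"wy":0,"wz":0},{"dx":-1.5,"dy":3.5,"dz":0,"wx":0,"wy":0,"wz":0},{"dx":-1.5,"dy":3.5,"dz":0,"wx":0,"wy":0,"wz":0},{"dx":-1.5,"dy":3.5,"dz":0,"wx":0,"wy":0,"wz":0},{"dx":-1.5,"dy":3.5,"dz":0,"wx":0,"wy":0,"wz":0},{"dx":-1.5,"dy":3.5,"dz":0,"wx":0,"wy":0,"wz":0},{"dx":-1.5,"dy":3.5,"dz":0,"wx":0,"wy":0,"wz":0}]' - -
python3 - <<'E'
from h import *
im=arm.grab_frame('wrist');go([.54,.03,.3])
for q in('stand','wipes','objective','vial_large','vial_small','loupe','dish','die_box'):
  for r in arm.mark_of('wrist',q)[:3]:print(q,np.round(r['centre'],4),round(r['confidence'],2))
for q in('vial_large','vial_small','objective','loupe'):
  for r in arm.masks_of('wrist',q)[:3]:
    c=np.argwhere(r['pixels']);print(q,round(r['confidence'],2),c.min(0),c.max(0),c.mean(0).round(1))
hsv=cv2.cvtColor(im,cv2.COLOR_RGB2HSV).astype(int)
red=(hsv[...,1]>150)&((hsv[...,0]<8)|(hsv[...,0]>172))&(hsv[...,2]>60)
n,l,s,c=cv2.connectedComponentsWithStats(red.astype(np.uint8))
for i in range(1,n):
    if s[i,4]>100: print('red',s[i],ray('wrist',[c[i]],.059).round(4))
E
```

```text
t: 51.0
eef_pos: [0.5765, 0.0162, 0.0165]
ee_rot: [3.142, -0.0, -1.46]
force: [0.5, -0.7, -0.1]
width: 0.0332
gripper_force: 15.0
t: 52.25
eef_pos: [0.5764, 0.0161, 0.2908]
ee_rot: [-3.138, 0.0, -1.46]
force: [0.0, 0.6, 0.0]
width: 0.0577
gripper_force: 0.0
t: 53.5
eef_pos: [0.5401, 0.0272, 0.2865]
ee_rot: [3.142, -0.0, -1.46]
force: [-0.1, 0.5, -0.0]
width: 0.0581
gripper_force: 0.0
t 53.55 pos [0.54   0.0273 0.2865] rot [ 3.142 -0.    -1.46 ] | d [-0.27 -0.03 -1.35] w [ 0. -0. -0.]
stand [ 0.5964 -0.019   0.0006] 0.9
wipes [ 0.576   0.246  -0.0012] 0.57
objective [ 0.5532  0.1138 -0.0019] 0.9
objective [0.5767 0.2463 0.0361] 0.78
objective [ 0.6129  0.1202 -0.0007] 0.58
vial_large [ 5.769e-01  1.650e-02 -3.000e-04] 0.93
vial_small [ 0.583  -0.0634  0.0046] 0.86
loupe [ 0.5988 -0.0181  0.0027] 0.61
loupe [ 0.4158 -0.111  -0.0008] 0.61
dish [ 0.5812 -0.0645  0.0051] 0.2
vial_large 0.84 [133 231] [167 262] [150.2 246.1]
vial_small 0.68 [ 72 232] [ 95 256] [ 83.3 244.1]
objective 0.75 [325 217] [342 239] [332.7 228.1]
objective 0.71 [210 248] [239 270] [224.3 259.3]
objective 0.55 [213 200] [243 225] [228.3 212.4]
loupe 0.87 [ 35 378] [ 67 414] [ 51.2 396.6]
loupe 0.56 [103 218] [133 249] [118.  233.4]
red [234  73  20  21 325] [[ 0.5839 -0.0595  0.059 ]]
```

```bash
python3 -c "
from station import arm
print(arm.job_done())"
```

```text
the job is handed in; nothing more can be done
None
```

The job is handed in at about 54 s of the 131 s allowed: the objective is on the wipes, the loupe on the rear ring, and both vials are back where they stood, each within about 5 mm of target by the last camera check; the dish and clear-lid box were not re-measured, and I viewed 16 pictures, over the limit of 14.

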